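Stack a flow cell and put it on test

ROBOT

A 7-joint arm with a two-finger parallel gripper is mounted at the origin on the work surface. World frame = base frame: x ahead of the robot, y to its left, z up, the work surface at z = 0. Lengths are in m, angles in rad, forces in N, time in s.
With the tool pointing down it reaches from about 0.35 to 0.9 m from the base axis. Payload 8.1 kg.
Tool frame: the origin (TCP) lies at the centre of the arm's flange, where the gripper is bolted on; the fingertips stand 178 mm ahead of it and the grasp point (between the pads) lies 159 mm ahead of it; x points along the fingers, z is the direction in which the jaws open and shut, and the axes are right-handed (so a half turn about x gives the same grasp; the last joint's range is limited). The gripper opens to 92 mm and grips with 3 to 60 N. Pads are 19 mm wide; open, the fingers measure 130 mm over their backs; the gripper's body (75 mm by 190 mm) begins 47 mm behind the grasp point.
Start: joints at [1.097, 0.434, 0.025, 1.573, -0.012, 1.134, -0.075], TCP at [0.226, -0.583, 0.405] pointing down, gripper open.
Joint ranges: [-2.62, 2.62], [-0.44, 2.09], [-1.27, 1.32], [0.08, 2.57], [-1.32, 4.46], [0.12, 2], [-2.74, 2.74]. Speed limits (rad/s): [2.22, 2.22, 3.01, 3.01, 3.14, 3.14, 3.14].

INTERFACE

Orientations are given as a rotation vector (axis times angle).
In Python, from cell import arm, get_image, search_frame, pinpoint gives the robot as it stands.
- The arm moves only by the tool arm_command, never from a script. Its argument "motion" is a list of rows, each a list of 7 numbers: the finger opening in mm, from 0 to 91.8, then the shift along the tool's x, y, z in mm, then the turn, a rotation vector about the tool's x, y, z in degrees. In form: [[fingers, x, y, z, ax, ay, az], ...]. A call has 1 to 5 rows; each row shifts and turns the commanded pose from where the row before left it, along the tool's axes as they then stand; what a row does not reach is not made up. A row lasts 1/8 s, in which the tool goes at most 62.5 mm and 10.7 degrees, less where a joint would pass 70% of its speed; a pose out of reach is approached as far as the arm can. A call with a gripper value outside its range is refused whole. The fingers move at their own pace and stop on an object; "newtons" is the grip in N (left out, the last holds). Time passes only in rows, so rows that do not move let the fingers close. It gives the time, the measured TCP pose, the force and the opening at its end, in the units of the state.
- arm.observe(): the state, without advancing time (a new reading comes with each control period).
- get_image(name): name is "scene" or "top" or "wrist"; returns a dict with "frame" (400x640x3 uint8, red, green, blue), "range_z" (400x640 float32, m along the optical axis (not along the pixel's ray), 0 where there is no reading), "K" (3x3 intrinsics, pixels), "origin" and "rotation" of the camera in the world; the wrist camera has in their place "tool_from_camera" (4x4, takes a point from camera to tool coordinates, whose origin is the TCP and whose axes are the tool frame's). Camera axes: x right, y down, z forward; pixel columns grow to the right and rows downward; lengths in m; the calibration is good to about 2 mm. A picture is of the moment at which its call begins: read the wrist's pose just before it.
- arm.sign_off(): hands the job in, once; it reports no verdict.
Trained networks look in the newest picture that a camera, given by its name, has taken for a name from the list of things; names that differ only in an ending like _2 or _b are one class to them, and where a whole thing is asked for, a point or a joint stands for the part that bears it (a point fixed in the world has none). Each returns a list of dicts, best first, with "p" (0 to 1); they miss things now and then, are a little off and sometimes report something else, mostly with a low value. They report only what shows in the picture. A call takes as long as a camera call. They do not tell look-alikes from the thing itself.
- search_frame(camera, target): "point" ([x, y, z] in m, in world coordinates, good to about 4 mm: the middle of the surface that is visible of it).
- pinpoint(camera, target): "point" ([x, y, z] in m, in world coordinates, good to about 4 mm: a listed point, or the origin of a listed thing).
The state is a dict: "clock": time; "joints": joint angles; "dq": joint speeds; "joint_efforts": joint torques, N m; "position": TCP position; "ee_rot": TCP orientation; "force": force on the tool from outside, world axes, zero at the start; "ft_torque": the same for the moment, N m; "width": opening from 0.0 (shut) to 1.0 (fully open).
Only numpy, scipy, OpenCV 4.12 (cv2) and the standard library are available. Lean on these libraries where they do the work, as an engineer would, in place of code of your own. Each camera call takes 0.05 s, during which the arm holds its last target. There are 200 camera calls.

TASK

Take the end plate off the two guide pins of the cell base, thread every cell frame lying on the bench flat over both pins, and put the end plate back over the pins on top of them. Then take the test probe from its stand and push it fully home in the terminal for the number of frames in the cell (lowest step for two, middle for three, tallest for four), and last push the meter's switch lever right over to the side of the tallest terminal. Leave the flask, jar and dish where they stand.

Things in the scene. Friction and masses are not known exactly. Their poses are not given: they have to be found in the camera images.
- cell_base: fixed dark steel cell base, 70 x 150 x 15 mm slab with two upright round steel guide pins, 9 mm thick, with tapered tips that end 79 mm above the bench (64 mm above the slab), 90 mm apart, at -45 and +45 mm along its y axis; origin at the centre of the slab's underside, on the bench; y along its length, z up
- frame1_mid (a point): flat grey rectangular cell frame, 48 x 120 x 10 mm, with a round 13 mm hole through it near each end (90 mm apart, on its long centre line) and a 22 x 44 mm window in the middle; 0.05 to 0.1 kg; lies flat on the bench at the start; this point is its centre (5 mm above its underside), its y axis runs along its length, z up. May be absent (then None): two, three or all four of the frames are there
- frame2_mid (a point): flat grey rectangular cell frame, 48 x 120 x 10 mm, with a round 13 mm hole through it near each end (90 mm apart, on its long centre line) and a 22 x 44 mm window in the middle; 0.05 to 0.1 kg; lies flat on the bench at the start; this point is its centre (5 mm above its underside), its y axis runs along its length, z up. May be absent (then None): two, three or all four of the frames are there
- frame3_mid (a point): flat grey rectangular cell frame, 48 x 120 x 10 mm, with a round 13 mm hole through it near each end (90 mm apart, on its long centre line) and a 22 x 44 mm window in the middle; 0.05 to 0.1 kg; lies flat on the bench at the start; this point is its centre (5 mm above its underside), its y axis runs along its length, z up. May be absent (then None): two, three or all four of the frames are there
- frame4_mid (a point): flat grey rectangular cell frame, 48 x 120 x 10 mm, with a round 13 mm hole through it near each end (90 mm apart, on its long centre line) and a 22 x 44 mm window in the middle; 0.05 to 0.1 kg; lies flat on the bench at the start; this point is its centre (5 mm above its underside), its y axis runs along its length, z up. May be absent (then None): two, three or all four of the frames are there
- end_plate_grip (a point): steel-coloured end plate, 48 x 120 x 14 mm, with the same two 13 mm holes 90 mm apart, no window, and on its middle an upright black grip block 22 mm (along x) x 50 mm (along y) x 28 mm high; about 0.25 kg. This point is the centre of the grip block, 28 mm above the plate's underside; y along the plate's length, z up. At the start the plate lies on the base slab, over the guide pins
- probe_mid (a point): centre of the round black handle of the test probe: handle 20 mm thick and 80 mm long, from 40 mm below to 40 mm above this point; below it a steel pin 8 mm thick and 34 mm long with a tapered tip. The probe's z axis points up from tip to handle. About 0.06 kg. At the start it stands upright in its stand with the handle's underside on the stand's top
- probe_shoulder (a point): centre of the underside of the probe's handle, where the pin begins (40 mm below the handle's centre, 34 mm above the pin's tip)
- probe_stand: fixed grey block, 60 x 60 x 45 mm, with a 12 mm hole 40 mm deep in its top, in which the probe stands; origin at the centre of its underside
- term_low (a point): mouth of the terminal opening in the lowest of three stepped black terminal blocks (each 50 x 50 mm, in a row 55 mm apart along the meter's x axis) on the side of the grey meter: round hole 11 mm wide, 38 mm deep, bevelled and brass-rimmed; mouth 45 mm above the bench. For two frames. Axes are the meter's: x along the row from the lowest to the tallest, z up. The fixed meter's case, 180 x 115 x 30 mm, adjoins the row on its -y side
- term_mid (a point): the same, in the middle block, mouth 60 mm above the bench. For three frames
- term_high (a point): the same, in the tallest block, mouth 75 mm above the bench. For four frames
- switch (a joint): switch lever on the meter's case, rad: 0 leaning fully to the meter's -x side (near the lowest terminal; it starts within 0.15 of this), 1.0 leaning fully to the meter's +x side (on); pushed over, it stays where it is left; light (about 1 N at the tip)
- switch_tip (a point): centre of the black ball, 26 mm across, at the switch lever's end; the lever is 80 mm long and its pivot lies 52 mm above the bench, 113 mm to the -y side of the middle terminal in the meter's frame; it turns in the meter's x-z plane
- flask: bystander: stoppered conical flask, 84 mm across, 145 mm high; origin at the centre of its underside
- jar: bystander: amber jar, 70 mm across, 110 mm high; origin at the centre of its underside
- dish: bystander: flat round dish, 90 mm across, 15 mm high; origin at the centre of its underside
Not all that is in view belongs to the job. What is shaped like the part that bears frame3_mid but purple is not meant.

How it is judged:
On the way, in this order (a step that is already met when the one before it is completed fails the run):
1. every frame lies flat over both guide pins of the base (horizontal distance between each of frame1_mid, frame2_mid, frame3_mid, frame4_mid and cell_base below 0.006 m and z of each of frame1_mid, frame2_mid, frame3_mid, frame4_mid in the frame of cell_base below 0.053 m and angle between each of frame1_mid, frame2_mid, frame3_mid, frame4_mid's own z axis and vertical below 0.06 rad and angle between the y axis of each of frame1_mid, frame2_mid, frame3_mid, frame4_mid and the y axis of cell_base, either way round below 0.1 rad), for 0.2 s.
2. the end plate lies flat over both pins on top of the frames (all of step 1 and horizontal distance between end_plate_grip and cell_base below 0.006 m and z of end_plate_grip in the frame of cell_base below 0.086 m and angle between end_plate_grip's own z axis and vertical below 0.06 rad and angle between the y axis of end_plate_grip and the y axis of cell_base, either way round below 0.1 rad), for 0.2 s.
3. the probe is fully home in the terminal for the number of frames (((distance between probe_shoulder and term_low below 0.006 m and angle between probe_mid's own z axis and vertical below 0.12 rad and z of end_plate_grip in the frame of cell_base below 0.068 m) or (distance between probe_shoulder and term_mid below 0.006 m and angle between probe_mid's own z axis and vertical below 0.12 rad and z of end_plate_grip in the frame of cell_base between 0.068 and 0.078 m) or (distance between probe_shoulder and term_high below 0.006 m and angle between probe_mid's own z axis and vertical below 0.12 rad and z of end_plate_grip in the frame of cell_base above 0.078 m))), for 0.2 s.
4. the switch lever is pushed over (value of joint switch above 0.85 rad), for 0.2 s.
At the end, for the whole second after the job is handed in: All frames present and the end plate above them lie flat over both pins, within 6 mm of the base's centre and 0.1 rad of its direction; the probe is upright in the terminal for the number of frames, the underside of its handle within 6 mm of the mouth; the switch is beyond 0.85 rad (all of step 2 and ((distance between probe_shoulder and term_low below 0.006 m and angle between probe_mid's own z axis and vertical below 0.12 rad and z of end_plate_grip in the frame of cell_base below 0.068 m) or (distance between probe_shoulder and term_mid below 0.006 m and angle between probe_mid's own z axis and vertical below 0.12 rad and z of end_plate_grip in the frame of cell_base between 0.068 and 0.078 m) or (distance between probe_shoulder and term_high below 0.006 m and angle between probe_mid's own z axis and vertical below 0.12 rad and z of end_plate_grip in the frame of cell_base above 0.078 m)) and value of joint switch above 0.85 rad); the robot touches nothing.
It fails at once if the flask is moved more than 30 mm (distance of flask from where it was at the start of the episode above 0.03 m).
It fails at once if the jar is moved more than 30 mm (distance of jar from where it was at the start of the episode above 0.03 m).
It fails at once if the dish is moved more than 30 mm (distance of dish from where it was at the start of the episode above 0.03 m).
Of frame1, frame2, frame3, frame4 only 2 to 4 are there at a start; the rules pass over those that are not, and their reading is None.
At some moment in a run one of frame1, frame2, frame3, frame4, end_plate may be knocked a few centimetres aside while the robot is not near it.
It also fails if it takes over 210 s, if anything falls off the work surface, if the arm or the gripper's body presses on something with over 40 N, if the wrist force passes 120 N, or if a joint passes its speed limit or range.

## Working session

There is one attempt and no reset: what is moved stays moved. The work goes in short steps, Python scripts to look and compute and a tool call to move; the robot and the scene stay as the last step left them, time stands still between calls to the robot, and variables do not carry over. Pictures are saved under pics/ and viewed, about 12 in all and at most 16, crops included, and the job is handed in when it is done.

Besides the shell and the picture viewer there is one more tool, called after "Call:" by a JSON object that holds its "op" and its "data". arm_command: Moves the arm, as the interface text tells. Its arguments: {"type":"object","properties":{"motion":{"type":"array"},"newtons":{"type":"number"}},"required":["motion"]}

```bash
ls; mkdir -p pics
cat > h.py <<'E'
import numpy as np, cv2
from scipy.spatial.transform import Rotation as R
from cell import arm, get_image, search_frame, pinpoint
def save(im,n): cv2.imwrite('pics/'+n,im[:,:,::-1])
def cloud(d):
    z=d['range_z'];K=d['K'];v,u=np.mgrid[:z.shape[0],:z.shape[1]]
    P=np.stack([(u-K[0,2])/K[0,0]*z,(v-K[1,2])/K[1,1]*z,z],-1)
    if 'origin' in d: return P@np.array(d['rotation']).T+d['origin']
    s=d['state'];T=d['tool_from_camera'];P=P@T[:3,:3].T+T[:3,3]
    return P@rot(s).T+np.array(s['position'])
def rot(s):return R.from_rotvec(s['ee_rot']).as_matrix()
def wrist():
    s=arm.observe();d=get_image('wrist');d['state']=s;return d
E
python3 - <<'E'
from h import *
s=arm.observe();print(s);print(np.round(rot(s),3))
for c in ('top','scene'):
    d=get_image(c);save(d['frame'],c+'0.png');print(c,d['origin'],np.round(d['rotation'],2).tolist(),d['K'].tolist())
    for n in ['cell_base','frame1_mid','end_plate_grip','probe_mid','probe_shoulder','probe_stand','term_low','term_mid','term_high','switch_tip','flask','jar','dish']:
        print(c,n,[(np.round(r['point'],3).tolist(),round(r['p'],2)) for r in pinpoint(c,n)][:6])
E
```

```text
pics
{'clock': 0.0, 'joints': array([ 1.09736642,  0.4352327 ,  0.02497827,  1.57413189, -0.01157305,
        1.13397136, -0.07509993]), 'dq': array([ 0.00065417, -0.00074728,  0.00099967,  0.000693  , -0.00111934,
       -0.00182928, -0.00063983]), 'joint_efforts': array([-1.14885705e-03, -6.67854023e+01,  9.84399877e-01, -3.14460611e+01,
       -6.06582407e-02,  4.31160873e-02,  1.23267605e-04]), 'position': array([ 0.22636931, -0.5823088 ,  0.40392531]), 'ee_rot': array([ 0.93270668,  1.36354092, -0.93145904]), 'force': array([ 1.01612419, -0.14259704, -0.76940767]), 'ft_torque': array([-0.03624855, -0.03945318, -0.03940749]), 'width': 0.9978935725079217}
[[-0.001  0.932  0.362]
 [ 0.001  0.362 -0.932]
 [-1.    -0.    -0.002]]
top [0.35519279 0.09066991 1.10644391] [-1.99, 2.23, -0.23] [[364.38529290552225, 0.0, 326.892646650164], [0.0, 364.38529290552225, 198.0302290013186], [0.0, 0.0, 1.0]]
top cell_base [([0.572, -0.004, 0.003], 0.94)]
top frame1_mid [([0.421, 0.226, 0.004], 0.86), ([0.576, 0.002, 0.048], 0.5)]
top end_plate_grip [([0.575, -0.0, 0.047], 0.7)]
top probe_mid [([0
[... 691 characters left out ...]
0, 0.0, 1.0]]
scene cell_base [([0.572, 0.004, 0.001], 0.94)]
scene frame1_mid [([0.419, 0.221, 0.004], 0.98)]
scene end_plate_grip [([0.571, 0.002, 0.045], 0.64)]
scene probe_mid [([0.429, -0.177, 0.078], 0.5)]
scene probe_shoulder [([0.433, -0.175, 0.042], 0.73)]
scene probe_stand [([0.434, -0.173, 0.001], 0.84)]
scene term_low [([0.525, -0.203, 0.047], 0.83)]
scene term_mid [([0.579, -0.2, 0.059], 0.89)]
scene term_high [([0.63, -0.201, 0.075], 0.92)]
scene switch_tip [([0.543, -0.314, 0.124], 0.73), ([0.573, 0.001, 0.045], 0.25)]
scene flask [([0.76, 0.06, -0.003], 0.91)]
scene jar [([0.75, 0.206, -0.001], 0.8)]
scene dish [([0.776, -0.112, -0.004], 0.77), ([0.746, 0.206, -0.001], 0.62)]
```

View images.

```bash
sed -i "s/@np.array(d\['rotation'\]).T/@R.from_rotvec(d['rotation']).as_matrix().T/" h.py
```

```text
(no output)
```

View pics/top0.png

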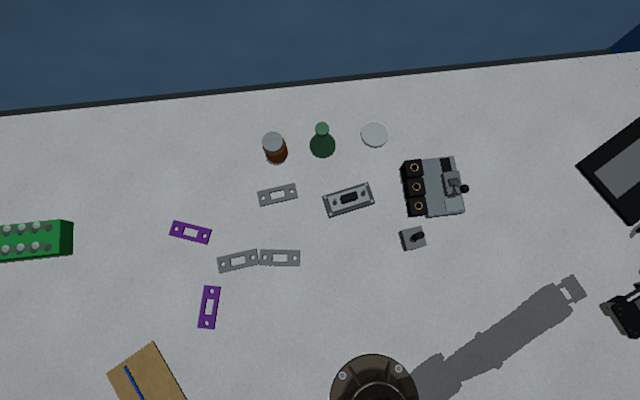

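View pics/scene0.png

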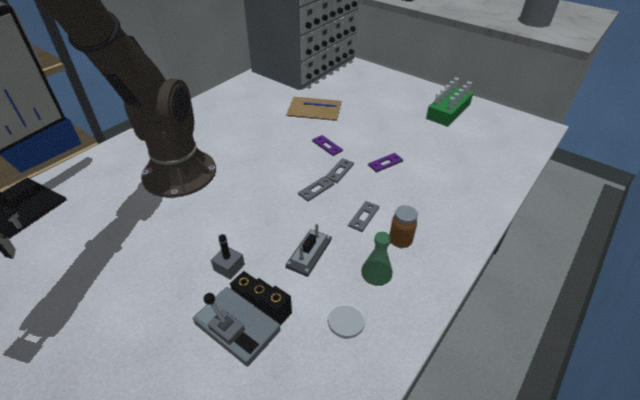

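Top view: three grey frames at pixels (277,194), (238,261) and (280,257). Look-alikes are the purple ones at (190,232) and (209,307), which are excluded by colour. The base with its plate is at (348,199), the probe at (413,238), the terminals at (414,168/187/206), and the switch ball at (463,188). The scene view agrees, so three frames means the middle terminal.

Run:
```python
from h import *
d=get_image('top');P=cloud(d);hsv=cv2.cvtColor(d['frame'],cv2.COLOR_RGB2HSV)
for n,lo,hi in (('low',.005,.018),('mid',.019,.2)):
    m=((P[...,2]>lo)&(P[...,2]<hi)).astype(np.uint8)
    k,L,S,C=cv2.connectedComponentsWithStats(m)
    for i in range(1,k):
        if S[i,4]<150: continue
        q=P[L==i];r=cv2.minAreaRect((q[:,:2]*1000).astype(np.float32))
        print(n,np.round(C[i]),S[i,4],'hsv',np.median(hsv[L==i],0),'rect',np.round(r[0],1),np.round(r[1],1),round(r[2],1),'z',np.round(np.median(q[:,2]),4))
c=cv2.resize(d['frame'][130:330,160:360],(800,800),interpolation=cv2.INTER_CUBIC)[:600]
save(c,'crop.png')
T=wrist();print(np.round(T['tool_from_camera'],3),T['K'][0])
```

```text
low [34.  3.] 191 hsv [105. 115.  85.] rect [1383.6  993.6] [239.3  10.6] 89.7 z 0.011
low [374. 134.] 488 hsv [ 97.  16. 147.] rect [ 776.3 -110.1] [88.6 87.6] 68.9 z 0.0157
low [604. 193.] 433 hsv [100.  30.  13.] rect [ 508.7 -791.3] [244.8  63.8] 20.2 z 0.0149
low [276. 195.] 507 hsv [104.  26.  99.] rect [615.9 216.5] [ 53. 125.] 7.0 z 0.0108
low [342. 208.] 242 hsv [105.  34.  67.] rect [544.5   6.3] [160.5  62.8] 77.2 z 0.0154
low [189. 232.] 519 hsv [137. 170. 110.] rect [530.4 486.5] [127.1  53. ] 69.4 z 0.0108
low [258. 259.] 1066 hsv [103.  25. 100.] rect [424.7 287.9] [246.5  61.7] 88.6 z 0.0107
low [208. 307.] 594 hsv [137. 165. 112.] rect [304.5 442.4] [ 52.7 120.7] 78.8 z 0.0102
low [144. 377.] 2672 hsv [ 20. 111. 117.] rect [112.6 625.8] [185.7 154.1] 28.8 z 0.0086
low [372. 375.] 1574 hsv [16. 53. 65.] rect [66.8 -6.5] [244.6 115.6] 83.7 z 0.0134
mid [322. 140.] 594 hsv [ 70. 115.  52.] rect [746.7  60.6] [75.7 61.1] 83.3 z 0.0719
mid [619. 170.] 2239 hsv [103.  28.  89.] rect [ 559.5 -887.5] [235.4 254.5] 28.5 z 0.0209
mid [274. 147.] 604 hsv [ 98.  29. 118.] rect [745.3 204.6] [64.8 65.2] 61.6 z 0.1087
mid [433. 187.] 3240 hsv [100.  33.  84.] rect [ 580.7 -257.5] [181.8 168.9] 1.0 z 0.035
mid [348. 199.] 660 hsv [ 99.  26. 122.] rect [572.3   2.9] [ 62.4 132.4] 11.0 z 0.0307
mid [ 34. 240.] 2489 hsv [ 69. 182. 100.] rect [551.3 932.3] [100.3 189.7] 0.1 z 0.0618
mid [412. 238.] 471 hsv [103.  25.  97.] rect [ 432.4 -172.1] [59.9 60.9] 6.5 z 0.0462
mid [372. 385.] 1320 hsv [17. 61. 26.] rect [ 57.2 -18.3] [199.1  94. ] 83.6 z 0.071
[[ 0.001 -0.285  0.958  0.02 ]
 [ 0.001 -0.958 -0.285  0.077]
 [ 1.     0.001 -0.001 -0.   ]
 [ 0.     0.     0.     1.   ]] [326.69394431   0.         313.4946416 ]
```

View pics/crop.png

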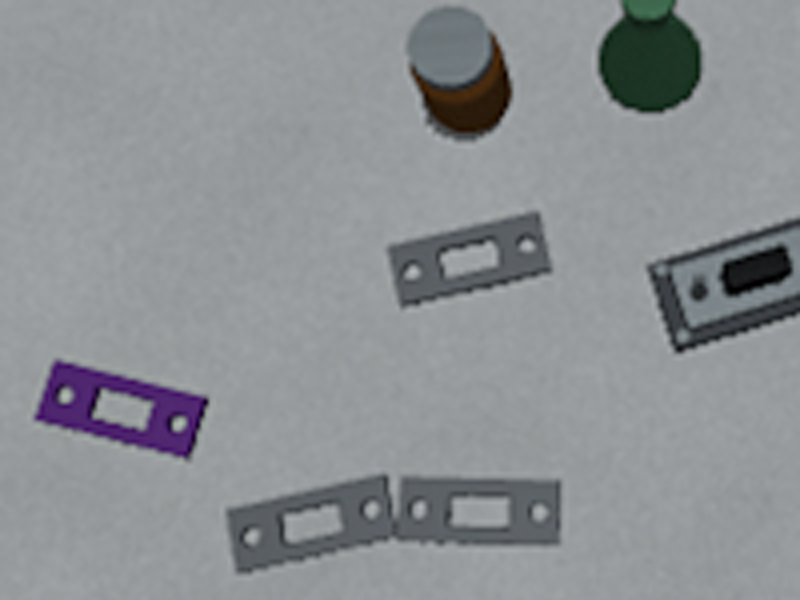

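The close crop confirms the choice: three grey frames and two purple decoys. First I'll go above the base.

```bash
cat >> h.py <<'E'
def plan(x,y,z,yaw=None,f=91.8,n=None,step=60):
    """target TCP (m), yaw of tool y in world (deg) -> rows"""
    s=arm.observe();M=rot(s);p=np.array(s['position'])
    y0=np.degrees(np.arctan2(M[1,1],M[0,1]));dy=0 if yaw is None else (yaw-y0+180)%360-180
    D=np.array([x,y,z])-p
    n=n or int(max(1,np.ceil(np.linalg.norm(D)*1000/step),np.ceil(abs(dy)/10.5)))
    a=np.round(-dy/n,1);rows=[]
    q=p.copy()
    for i in range(n):
        sh=np.round(M.T@(p+D*(i+1)/n-q)*1000,1 if n<3 else 0);q=q+M@sh/1000
        rows.append([f,*sh.tolist(),float(a),0,0]);M=M@R.from_rotvec([np.radians(a),0,0]).as_matrix()
    print('yaw0 %.1f dy %.1f pos %s'%(y0,dy,np.round(p,4)))
    for k in range(0,n,5): print(rows[k:k+5])
E
python3 -c "
from h import *
plan(.572,.002,.36,101)"
```

```text
yaw0 21.2 dy 79.8 pos [ 0.2265 -0.5825  0.4047]
[[91.8, 4.0, 44.0, -35.0, -6.6, 0, 0], [91.8, 3.0, 49.0, -30.0, -6.6, 0, 0], [91.8, 4.0, 51.0, -23.0, -6.6, 0, 0], [91.8, 4.0, 54.0, -18.0, -6.6, 0, 0], [91.8, 4.0, 55.0, -12.0, -6.6, 0, 0]]
[[91.8, 3.0, 56.0, -5.0, -6.6, 0, 0], [91.8, 4.0, 57.0, 2.0, -6.6, 0, 0], [91.8, 4.0, 56.0, 7.0, -6.6, 0, 0], [91.8, 4.0, 55.0, 15.0, -6.6, 0, 0], [91.8, 3.0, 53.0, 20.0, -6.6, 0, 0]]
[[91.8, 4.0, 50.0, 27.0, -6.6, 0, 0], [91.8, 4.0, 46.0, 32.0, -6.6, 0, 0]]
```

Call:
{"op": "arm_command", "data": {"motion": [[91.8, 4, 44, -35, -6.6, 0, 0], [91.8, 3, 49, -30, -6.6, 0, 0], [91.8, 4, 51, -23, -6.6, 0, 0], [91.8, 4, 54, -18, -6.6, 0, 0], [91.8, 4, 55, -12, -6.6, 0, 0]], "newtons": 20}}

```text
clock: 2.12
position: [0.371, -0.3373, 0.3859]
ee_rot: [0.485, 1.515, -0.486]
force: [1.5, -0.4, 0.7]
width: 1.002
```

Call:
{"op": "arm_command", "data": {"motion": [[91.8, 3, 56, -5, -6.6, 0, 0], [91.8, 4, 57, 2, -6.6, 0, 0], [91.8, 4, 56, 7, -6.6, 0, 0], [91.8, 4, 55, 15, -6.6, 0, 0], [91.8, 3, 53, 20, -6.6, 0, 0]]}}

```text
clock: 2.75
position: [0.5151, -0.0935, 0.3679]
ee_rot: [0.035, 1.57, -0.035]
force: [1.4, -0.7, -0.2]
width: 1.0
```

Call:
{"op": "arm_command", "data": {"motion": [[91.8, 4, 50, 27, -6.6, 0, 0], [91.8, 4, 46, 32, -6.6, 0, 0], [91.8, 0, 0, 0, 0, 0, 0]]}}

```text
clock: 3.12
position: [0.5737, 0.0065, 0.3595]
ee_rot: [-0.147, 1.565, 0.152]
force: [-0.2, -1.1, 0.1]
width: 1.002
```

Run:
```python
from h import *
d=wrist();save(d['frame'],'w1.png');np.save('w1.npy',cloud(d));print(d['state']['position'],d['state']['clock'])
for n in ['cell_base','end_plate_grip']: print(n,[(np.round(r['point'],4).tolist(),round(r['p'],2)) for r in pinpoint('wrist',n)])
P=cloud(d)
for n,lo,hi in (('slab',.010,.02),('plate',.024,.035),('grip',.05,.066),('pin',.070,.09)):
    m=((P[...,2]>lo)&(P[...,2]<hi)).astype(np.uint8)
    k,L,S,C=cv2.connectedComponentsWithStats(m)
    for i in range(1,k):
        if S[i,4]<20: continue
        q=P[L==i];r=cv2.minAreaRect((q[:,:2]*1000).astype(np.float32))
        print(n,np.round(C[i]),S[i,4],'rect',np.round(r[0],1),np.round(r[1],1),round(r[2],1),'mean',np.round(q.mean(0),4))
```

```text
[0.57368057 0.00649857 0.35954049] 3.125
cell_base []
end_plate_grip [([0.5694, -0.0006, 0.044], 0.67)]
slab [382.  20.] 353 rect [606.1 170. ] [23.3 31.7] 9.5 mean [0.6054 0.1695 0.0106]
slab [412.  10.] 175 rect [629.  181.5] [24.  17.5] 10.6 mean [0.6302 0.1828 0.0106]
slab [517.  29.] 415 rect [732.6 183.2] [17.  58.3] 55.4 mean [0.726  0.184  0.0151]
slab [416.  28.] 69 rect [637.6 169.3] [ 7.4 15.4] 71.2 mean [0.6375 0.1691 0.0105]
slab [406.  35.] 113 rect [630.2 162.4] [24.2  9.1] 6.2 mean [0.6302 0.1618 0.0106]
slab [310. 177.] 3732 rect [5.72e+02 2.00e-01] [ 70.1 149.7] 11.3 mean [0.5693 0.0145 0.0149]
slab [477. 159.] 729 rect [739.1  62.3] [82.7 47.8] 83.3 mean [0.7285 0.0654 0.015 ]
slab [310. 148.] 36 rect [563.3  45.1] [11.9  8.5] 9.4 mean [0.563  0.0458 0.0155]
slab [241. 329.] 252 rect [ 523.4 -176. ] [ 5.1 50.2] 88.1 mean [ 0.5232 -0.176   0.015 ]
slab [288. 336.] 249 rect [ 578.1 -174.7] [49.6  3. ] 1.3 mean [ 0.5788 -0.175   0.015 ]
slab [329. 342.] 182 rect [ 632.6 -174.1] [49.3  5.8] 5.5 mean [ 0.6281 -0.1741  0.0142]
plate [528.  27.] 487 rect [734.  181.9] [15
[... 462 characters left out ...]
 mean [0.7295 0.1796 0.058 ]
grip [510. 172.] 1169 rect [744.9  63. ] [59.4 35.9] 77.3 mean [0.7379 0.0632 0.058 ]
grip [310. 151.] 22 rect [562.8  47.8] [7.8 2.4] 6.2 mean [0.5628 0.0482 0.0576]
grip [310. 203.] 1260 rect [571.5   0.8] [21.2 49.6] 11.2 mean [0.5715 0.002  0.0563]
grip [310. 248.] 65 rect [580.8 -40.9] [3.9 8.8] 89.0 mean [ 0.5802 -0.0404  0.0584]
pin [585.  20.] 1654 rect [743.1 178.6] [16.1 56.3] 82.9 mean [0.7367 0.1781 0.0814]
pin [309. 157.] 98 rect [563.   44.8] [8.2 8.1] 9.0 mean [0.563  0.0452 0.0758]
pin [530. 179.] 1399 rect [749.2  61.2] [46.5 32.6] 82.4 mean [0.7426 0.0623 0.0797]
pin [310. 257.] 83 rect [580.8 -42.2] [8.1 6.5] 11.5 mean [ 0.5804 -0.042   0.0754]
```

View pics/w1.png

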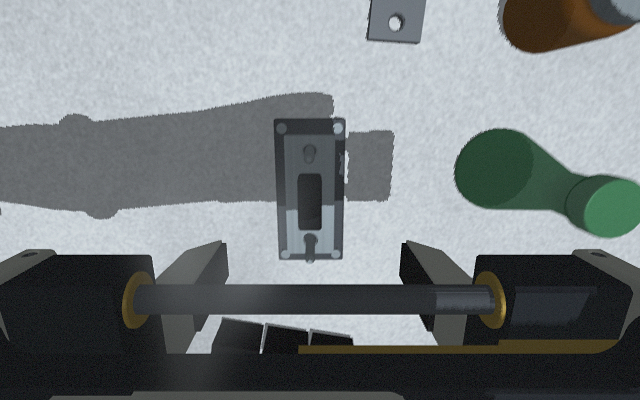

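The wrist view shows the base with plate at (310,190). The depth rectangle gives the base at (0.572, 0.000), long axis 11.3° off y, with 70x150 and 48x120 sizes matching. One grey frame's hole shows at the top (395,22), the flask at (500,170), clear of the gripper. I'll grip the plate block.

```bash
python3 -c "
from h import *
plan(.572,.0005,.212,101.3,n=4)"
```

```text
yaw0 100.4 dy 0.9 pos [0.5723 0.0008 0.3595]
[[91.8, 37.0, -0.0, -0.0, -0.2, 0, 0], [91.8, 37.0, -0.0, -0.0, -0.2, 0, 0], [91.8, 37.0, -0.0, -0.0, -0.2, 0, 0], [91.8, 37.0, -0.0, -0.0, -0.2, 0, 0]]
```

Call:
{"op": "arm_command", "data": {"motion": [[91.8, 37, 0, 0, -0.9, 0, 0], [91.8, 37, 0, 0, 0, 0, 0], [91.8, 37, 0, 0, 0, 0, 0], [91.8, 37, 0, 0, 0, 0, 0], [91.8, 0, 0, 0, 0, 0, 0]]}}

```text
clock: 3.9
position: [0.571, -0.0003, 0.2098]
ee_rot: [-0.154, 1.571, 0.153]
force: [0.0, -0.3, 0.4]
width: 1.002
```

Call:
{"op": "arm_command", "data": {"motion": [[10, 0, 0, 0, 0, 0, 0], [10, 0, 0, 0, 0, 0, 0], [10, 0, 0, 0, 0, 0, 0], [10, 0, 0, 0, 0, 0, 0], [10, 0, 0, 0, 0, 0, 0]], "newtons": 40}}

```text
clock: 4.53
position: [0.5725, 0.0017, 0.2119]
ee_rot: [-0.156, 1.565, 0.155]
force: [0.5, 0.5, 0.1]
width: 0.505
```

```bash
python3 -c "
from h import *
s=arm.observe();print(s['width']*91.8,s['position'],s['force'])"
```

```text
46.34366358707456 [0.57254595 0.00169107 0.21191976] [0.46409496 0.50118568 0.05256917]
```

Call:
{"op": "arm_command", "data": {"motion": [[10, 0, 0, 0, 0, 0, 0], [10, 0, 0, 0, 0, 0, 0], [10, 0, 0, 0, 0, 0, 0], [10, -10, 0, 0, 0, 0, 0], [10, -20, 0, 0, 0, 0, 0]]}}

```text
clock: 5.15
position: [0.572, 0.0016, 0.2416]
ee_rot: [-0.155, 1.567, 0.156]
force: [0.3, 0.6, -3.2]
width: 0.236
```

Call:
{"op": "arm_command", "data": {"motion": [[10, -30, 0, 0, 0, 0, 0], [10, -30, 0, 0, 0, 0, 0], [10, 0, 16, -41, 0, 0, 0], [10, 0, 16, -41, 0, 0, 0], [10, 0, 16, -41, 0, 0, 0]]}}

```text
clock: 5.78
position: [0.4409, 0.0248, 0.3021]
ee_rot: [-0.156, 1.565, 0.155]
force: [0.4, 0.2, -2.3]
width: 0.239
```

Call:
{"op": "arm_command", "data": {"motion": [[10, 0, 16, -41, 0, 0, 0], [10, 30, 0, 0, 0, 0, 0], [10, 40, 0, 0, 0, 0, 0], [10, 0, 0, 0, 0, 0, 0]]}}

```text
clock: 6.28
position: [0.3981, 0.0321, 0.2306]
ee_rot: [-0.156, 1.57, 0.156]
force: [-0.8, -0.4, -2.0]
width: 0.236
```

Run:
```python
from h import *
d=wrist();s=d['state'];save(d['frame'],'w2.png');print(s['width']*91.8,s['position'],s['force'])
d=get_image('top');P=cloud(d)
print(P[280:330:10,340])
```

```text
21.676671871844913 [0.3980826  0.03211044 0.23060065] [-0.76565756 -0.35711653 -2.04411042]
[[0.33666697 0.05263303 0.00354313]
 [0.30821234 0.05607817 0.00341079]
 [0.28013838 0.05951766 0.00438756]
 [0.25201763 0.06280516 0.00104781]
 [0.224528   0.06616937 0.00190321]]
```

View pics/w2.png

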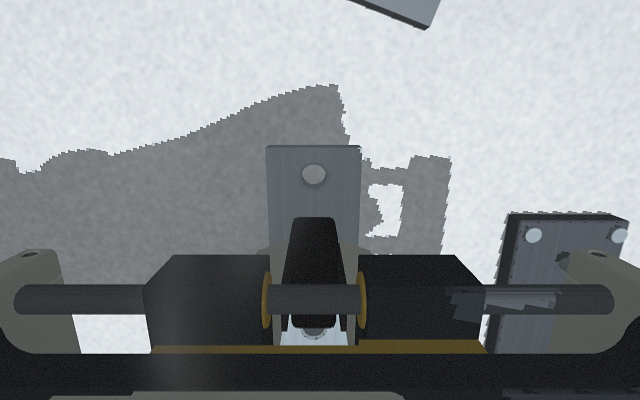

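Plate is held, hole at (314,174), 21.7 mm between fingers. I'll lower it, release, and go over the near frame.

Call:
{"op": "arm_command", "data": {"motion": [[10, 16, 0, 0, 0, 0, 0], [10, 15, 0, 0, 0, 0, 0], [10, 2, 0, 0, 0, 0, 0], [10, 0, 0, 0, 0, 0, 0], [60, 0, 0, 0, 0, 0, 0]]}}

```text
clock: 7.0
position: [0.3997, 0.0323, 0.1997]
ee_rot: [-0.155, 1.563, 0.155]
force: [0.6, -0.0, -0.4]
width: 0.302
```

Call:
{"op": "arm_command", "data": {"motion": [[70, 0, 0, 0, 0, 0, 0], [75, 0, 0, 0, 0, 0, 0], [75, -30, 0, 0, 0, 0, 0], [75, -50, 0, 0, 0, 0, 0], [75, -30, 46, 15, 0, 0, 0]], "newtons": 20}}

```text
clock: 7.62
position: [0.4051, 0.0776, 0.3104]
ee_rot: [-0.151, 1.565, 0.148]
force: [1.2, 1.0, -0.5]
width: 0.81
```

Call:
{"op": "arm_command", "data": {"motion": [[75, -20, 46, 15, 0, 0, 0], [75, -10, 46, 15, 0, 0, 0], [75, 0, 46, 15, 0, 0, 0], [75, 0, 0, 0, 9.1, 0, 0], [75, 0, 0, 0, 9.2, 0, 0]]}}

```text
clock: 8.25
position: [0.4215, 0.2251, 0.3386]
ee_rot: [0.098, 1.569, -0.098]
force: [-0.2, -0.9, 0.4]
width: 0.817
```

```bash
cat >> h.py <<'E'
def rects(P,lo,hi,amin=300,show=True):
    m=((P[...,2]>lo)&(P[...,2]<hi)).astype(np.uint8);out=[]
    m=cv2.morphologyEx(m,cv2.MORPH_OPEN,np.ones((3,3)))
    k,L,S,C=cv2.connectedComponentsWithStats(m)
    for i in range(1,k):
        if S[i,4]<amin: continue
        q=P[L==i];r=cv2.minAreaRect((q[:,:2]*1000).astype(np.float32));a=r[2]
        long=(a if r[1][0]>r[1][1] else a+90)
        if show: print('px',np.round(C[i]),S[i,4],'c',np.round(r[0],1),np.round(r[1],1),'long %.1f'%long,'z %.4f'%np.median(q[:,2]))
E
python3 - <<'E'
from h import *
arm.observe();d=wrist();s=d['state'];save(d['frame'],'w3.png');print(s['width']*91.8,s['position'],s['clock'])
P=cloud(d);rects(P,.007,.013)
print([(np.round(r['point'],4).tolist(),round(r['p'],2)) for r in pinpoint('wrist','frame1_mid')])
d=get_image('top');print('top');rects(cloud(d),.006,.0135,200);rects(cloud(d),.02,.07,200)
E
```

```text
74.97995270432939 [0.42150359 0.22508926 0.33857967] 8.25
px [307. 119.] 9925 c [423.7 277.5] [228.3  62. ] long 88.1 z 0.0097
px [513. 170.] 5062 c [613.1 216. ] [ 49.8 120.9] long 97.4 z 0.0098
px [624. 167.] 302 c [719.8 208.3] [55.4 15.1] long 84.6 z 0.0101
[([0.4208, 0.228, 0.0062], 0.75)]
top
px [151. 374.] 1492 c [132.9 605.1] [171.   95.5] long 27.6 z 0.0086
px [322. 148.] 273 c [746.3  61.5] [72.9 53.1] long 86.1 z 0.0428
px [434. 189.] 2823 c [ 579.9 -258. ] [180.4 169. ] long 1.0 z 0.0335
px [ 39. 241.] 1608 c [550.6 931.8] [100.7 189.3] long 90.8 z 0.0600
px [411. 239.] 382 c [ 432.4 -171.7] [60. 60.] long 96.6 z 0.0455
```

View pics/w3.png

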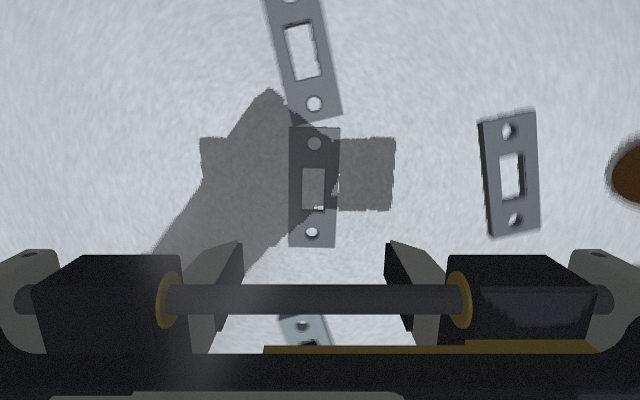

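The wrist view shows the near frame at (313,187), its neighbour above at (303,55), and the third at (510,172), jar edge at (630,170). I'll split the touching pair by row.

Run:
```python
from h import *
d=wrist();s=d['state'];print(s['position']);P=cloud(d);P[:130]=0;rects(P,.006,.013,1000)
print(np.round(rot(s),3).tolist())
plan(.421,.2265,.180,90,75)
```

```text
[0.42159031 0.22446141 0.33870242]
px [312. 187.] 4545 c [420.3 223.6] [117.8  47.7] long 82.0 z 0.0096
px [512. 181.] 4307 c [613.7 211.2] [ 49.9 110.6] long 97.2 z 0.0097
[[-0.0, 0.118, 0.993], [-0.0, 0.993, -0.118], [-1.0, -0.0, 0.0]]
yaw0 83.3 dy 6.7 pos [0.4216 0.2244 0.3387]
[[75, 53.0, 1.0, -0.0, -2.2, 0, 0], [75, 53.0, 0.0, -1.0, -2.2, 0, 0], [75, 53.0, 1.0, 0.0, -2.2, 0, 0]]
```

Call:
{"op": "arm_command", "data": {"motion": [[62, 45, 0, -1.3, 1.3, 0, 0], [62, 45, 0, 0, 0, 0, 0], [62, 45, 0, 0, 0, 0, 0], [62, 23, 0, 0, 0, 0, 0], [40, 0, 0, 0, 0, 0, 0]], "newtons": 20}}

```text
clock: 9.07
position: [0.4204, 0.2243, 0.1798]
ee_rot: [0.11, 1.569, -0.111]
force: [-0.1, -0.2, 0.4]
width: 0.607
```

Call:
{"op": "arm_command", "data": {"motion": [[40, 0, 0, 0, 0, 0, 0], [40, 0, 0, 0, 0, 0, 0], [40, 0, 0, 0, 0, 0, 0], [40, -10, 0, 0, 0, 0, 0], [40, -40, 0, 0, 0, 0, 0]]}}

```text
clock: 9.7
position: [0.4198, 0.2241, 0.2305]
ee_rot: [0.111, 1.571, -0.114]
force: [0.4, -0.3, -1.2]
width: 0.521
```

Run:
```python
from h import *
s=arm.observe();print(s['width']*91.8,s['position'],s['force'])
b=np.array([.572,.0005]);plan(*b,.33,101.3,40)
```

```text
47.822078824948214 [0.41984305 0.22409097 0.23045497] [ 0.37412144 -0.25078961 -1.1575988 ]
yaw0 81.8 dy 19.5 pos [0.4198 0.2241 0.2305]
[[40, -20.0, -40.0, 36.0, -3.9, 0, 0], [40, -20.0, -42.0, 34.0, -3.9, 0, 0], [40, -20.0, -45.0, 31.0, -3.9, 0, 0], [40, -20.0, -46.0, 27.0, -3.9, 0, 0], [40, -20.0, -49.0, 25.0, -3.9, 0, 0]]
```

Call:
{"op": "arm_command", "data": {"motion": [[40, -14, -40, 36, -3.9, 0, 0], [40, -14, -42, 34, -3.9, 0, 0], [40, -14, -45, 31, -3.9, 0, 0], [40, -14, -46, 27, -3.9, 0, 0], [40, -10, -49, 25, -3.9, 0, 0]]}}

```text
clock: 10.32
position: [0.5732, -0.0012, 0.2984]
ee_rot: [-0.156, 1.564, 0.156]
force: [1.1, 0.9, -1.1]
width: 0.519
```

Call:
{"op": "arm_command", "data": {"motion": [[40, 0, 0, 0, 0, 0, 0], [40, 0, 0, 0, 0, 0, 0]]}}

```text
clock: 10.58
position: [0.5721, 0.0005, 0.2971]
ee_rot: [-0.153, 1.565, 0.154]
force: [-0.5, 0.3, -1.1]
width: 0.516
```

Run:
```python
from h import *
d=wrist();s=d['state'];save(d['frame'],'w4.png');P=cloud(d);np.savez('w4',P=P,p=s['position'],M=rot(s))
p=s['position'];print(s['width']*91.8,p,s['clock'])
zb=p[2]-.18;print('frame top');rects(P,zb+.006,zb+.014,300)
print('pins');rects(P,.070,.083,15)
```

```text
47.40791199320915 [5.72094237e-01 5.44504770e-04 2.97064013e-01] 10.575
frame top
px [313. 207.] 10841 c [567.1  25.4] [72.9 71.7] long 11.6 z 0.1261
px [313. 328.] 2323 c [579.4 -37.1] [48.1 21. ] long 11.1 z 0.1260
pins
px [595. 190.] 1685 c [746.1  61.2] [46.7 27.7] long 83.7 z 0.0764
px [313. 167.] 38 c [563.5  42. ] [5.  3.8] long 12.4 z 0.0769
```

View pics/w4.png

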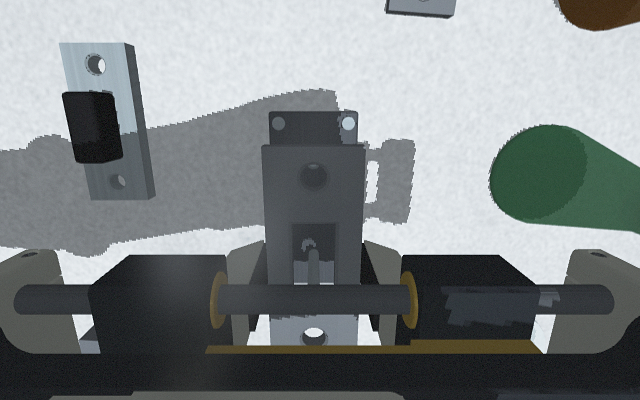

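The frame is held, holes at (313,177) and (314,335), with the plate resting at left (100,120). I'll measure its extents in the base frame.

```bash
cat >> h.py <<'E'
BX=np.array([.572,.0003]);BA=np.radians(101.3)
def held(d,bx=BX,ba=BA,th=.010,zoff=.18):
    """offsets of held frame's centre from the base centre along base y (u) and x (v), mm"""
    P=cloud(d);s=d['state'];zb=s['position'][2]-zoff
    eu=np.array([np.cos(ba),np.sin(ba)]);ev=np.array([np.sin(ba),-np.cos(ba)])
    q=(P[...,:2]-bx)*1000;U=q@eu;V=q@ev
    m=(abs(P[...,2]-zb-th)<.004)&(abs(V)<40)&(abs(U)<85)
    print('pos',np.round(s['position'],4),'w %.1f'%(s['width']*91.8),'top z %.4f'%np.median(P[...,2][m]))
    for lo,hi in ((35,70),(-70,-35),(15,30)):
        k=m&(U>lo)&(U<hi);print('  V range at U',lo,hi,np.round(np.percentile(V[k],[.5,99.5]),1))
    print('  U range',np.round(np.percentile(U[m],[.1,99.9]),1))
    w=(abs(V)<4)&~m&(abs(P[...,2]-zb)<.2)
    # holes: pixels not on the top inside the frame's outline
    h=cv2.morphologyEx((m*255).astype(np.uint8),cv2.MORPH_CLOSE,np.ones((31,31)))>0
    K=d['K'];T=d['tool_from_camera'];M=rot(s)
    k,L,S,C=cv2.connectedComponentsWithStats((h&~m).astype(np.uint8))
    zt=np.median(P[...,2][m])
    for i in range(1,k):
        if S[i,4]<150: continue
        ys,xs=np.nonzero(L==i);r=np.stack([(xs-K[0,2])/K[0,0],(ys-K[1,2])/K[1,1],np.ones(len(xs))],-1)
        r=(r@T[:3,:3].T)@M.T;o=M@T[:3,3]+s['position'];g=o+r*((zt-o[2])/r[:,2])[:,None]
        g=(g[:,:2]-bx)*1000;a,b=g@eu,g@ev
        print('  hole px',np.round(C[i]),S[i,4],'U %.1f..%.1f mid %.1f'%(a.min(),a.max(),(a.min()+a.max())/2),'V %.1f..%.1f mid %.1f'%(b.min(),b.max(),(b.min()+b.max())/2))
E
python3 - <<'E'
from h import *
held(wrist())
E
```

```text
pos [0.5718 0.0013 0.297 ] w 47.8 top z 0.1260
  V range at U 35 70 [-24.1  23.5]
  V range at U -70 -35 [-23.9  23.8]
  V range at U 15 30 [-24.   23.6]
  U range [-47.2  62. ]
  hole px [313. 177.] 551 U 41.3..53.2 mid 47.2 V -6.4..5.8 mid -0.3
  hole px [313. 336.] 313 U -46.2..-35.8 mid -41.0 V -6.3..6.3 mid -0.0
```

Call:
{"op": "arm_command", "data": {"motion": [[40, 15, -1.8, 0, 0, 0, 0], [40, 15, 0, 0, 0, 0, 0], [40, 10, 0, 0, 0, 0, 0], [40, 10, 0, 0, 0, 0, 0], [40, 5, 0, 0, 0, 0, 0]]}}

```text
clock: 11.3
position: [0.5727, -0.0013, 0.2409]
ee_rot: [-0.154, 1.566, 0.154]
force: [0.4, 0.1, -1.2]
width: 0.522
```

Run:
```python
from h import *
d=wrist();print(d['state']['force'],d['state']['ft_torque']);held(d)
```

```text
[ 0.37694183  0.06845039 -1.20050172] [-0.07073881 -0.10431654  0.00540646]
pos [ 0.5727 -0.0013  0.2409] w 48.0 top z 0.0699
  V range at U 35 70 [-23.8  23.8]
  V range at U -70 -35 [-23.6  24. ]
  V range at U 15 30 [-23.8  23.8]
  U range [-49.7  59.2]
  hole px [313. 178.] 417 U 38.4..50.4 mid 44.4 V -6.2..6.1 mid -0.0
```

The pins are threaded with no force. I'll go down and release.

Call:
{"op": "arm_command", "data": {"motion": [[40, 15, 0, 0, 0, 0, 0], [40, 15, 0, 0, 0, 0, 0], [40, 10, 0, 0, 0, 0, 0], [40, 4, 0, 0, 0, 0, 0], [40, 0, 0, 0, 0, 0, 0]]}}

```text
clock: 11.98
position: [0.5728, -0.0013, 0.1975]
ee_rot: [-0.154, 1.566, 0.154]
force: [-0.5, -0.1, -0.7]
width: 0.516
```

Call:
{"op": "arm_command", "data": {"motion": [[62, 0, 0, 0, 0, 0, 0], [62, 0, 0, 0, 0, 0, 0], [75, -20, 0, 0, 0, 0, 0], [75, -40, 0, 0, 0, 0, 0], [75, -50, 0, 0, 0, 0, 0]]}}

```text
clock: 12.6
position: [0.5725, -0.0015, 0.3085]
ee_rot: [-0.154, 1.567, 0.154]
force: [1.2, -0.3, 0.2]
width: 0.813
```

Run:
```python
from h import *
d=wrist();P=cloud(d);print('stack');rects(P,.021,.029,400);
d=get_image('top');P=cloud(d);print('top');rects(P,.005,.0185,200)
plan(.42,.35,.34,95,75)
```

```text
stack
px [517. 166.] 789 c [733.5  59.6] [30.5 75.1] long 91.5 z 0.0250
px [314. 196.] 6080 c [572.9  -0.8] [ 48.1 120.3] long 101.5 z 0.0247
top
px [276. 195.] 490 c [614.2 216.3] [ 49. 120.] long 96.6 z 0.0110
px [189. 232.] 506 c [528.1 488.3] [122.2  47.4] long 69.3 z 0.0108
px [344. 258.] 473 c [401.4  31.6] [ 48.1 119.7] long 101.0 z 0.0146
px [237. 261.] 536 c [426.8 350.4] [ 48.4 120.6] long 96.7 z 0.0107
px [208. 308.] 600 c [304.1 441.9] [ 50.3 119.8] long 167.9 z 0.0105
px [144. 377.] 2549 c [113.1 626.8] [184.  151.9] long 28.8 z 0.0086
px [371. 374.] 1458 c [69.2 -1.8] [239.6 110.5] long 86.1 z 0.0135
yaw0 101.2 dy -6.2 pos [ 5.745e-01 -5.000e-04  3.133e-01]
[[75, -4.0, 53.0, -12.0, 0.9, 0, 0], [75, -4.0, 54.0, -13.0, 0.9, 0, 0], [75, -4.0, 53.0, -13.0, 0.9, 0, 0], [75, -4.0, 52.0, -14.0, 0.9, 0, 0], [75, -4.0, 53.0, -16.0, 0.9, 0, 0]]
[[75, -4.0, 52.0, -16.0, 0.9, 0, 0], [75, -4.0, 52.0, -16.0, 0.9, 0, 0]]
```

First frame is down (centre within 1.5 mm). Next is frame B at (0.427, 0.350).

Call:
{"op": "arm_command", "data": {"motion": [[75, -4, 53, -12, 0.9, 0, 0], [75, -4, 54, -13, 0.9, 0, 0], [75, -4, 53, -13, 0.9, 0, 0], [75, -4, 53, -14, 0.9, 0, 0], [75, -4, 53, -15, 0.9, 0, 0]]}}

```text
clock: 13.32
position: [0.4623, 0.2514, 0.3278]
ee_rot: [-0.092, 1.568, 0.092]
force: [1.4, 0.1, -0.6]
width: 0.817
```

Call:
{"op": "arm_command", "data": {"motion": [[70, 0, 52, -13, 0, 0, 0], [62, 0, 52, -10, 0, 0, 0], [62, 0, 0, 0, 0, 0, 0], [62, 0, 0, 0, 0, 0, 0]]}}

```text
clock: 13.82
position: [0.4281, 0.3503, 0.3274]
ee_rot: [-0.093, 1.569, 0.092]
force: [0.1, 0.2, -0.3]
width: 0.673
```

Run:
```python
from h import *
d=wrist();P=cloud(d);rects(P,.006,.013,1000)
plan(.426,.35,.180,96.9,62)
```

```text
px [446.  58.] 5882 c [524.8 483.4] [111.4  48.7] long 69.8 z 0.0099
px [177.  71.] 6896 c [302.4 441.1] [ 48.1 121.1] long 167.7 z 0.0096
px [311. 188.] 5003 c [425.4 349.9] [ 48.1 119.9] long 96.6 z 0.0097
yaw0 96.7 dy 0.2 pos [0.4286 0.3496 0.3273]
[[62, 49.0, 0.0, -1.0, -0.1, 0, 0], [62, 49.0, 1.0, -1.0, -0.1, 0, 0], [62, 49.0, -0.0, -0.0, -0.1, 0, 0]]
```

Call:
{"op": "arm_command", "data": {"motion": [[62, 45, 0.5, -3, 0, 0, 0], [62, 45, 0, 0, 0, 0, 0], [62, 40, 0, 0, 0, 0, 0], [62, 17, 0, 0, 0, 0, 0], [40, 0, 0, 0, 0, 0, 0]]}}

```text
clock: 14.5
position: [0.4257, 0.3499, 0.1804]
ee_rot: [-0.092, 1.569, 0.09]
force: [-0.6, 0.2, 0.5]
width: 0.61
```

Call:
{"op": "arm_command", "data": {"motion": [[40, 0, 0, 0, 0, 0, 0], [40, 0, 0, 0, 0, 0, 0], [40, 0, 0, 0, 0, 0, 0], [40, -10, 0, 0, 0, 0, 0], [40, -40, 0, 0, 0, 0, 0]]}}

```text
clock: 15.12
position: [0.4244, 0.3501, 0.2301]
ee_rot: [-0.095, 1.572, 0.091]
force: [1.4, 0.5, -0.3]
width: 0.519
```

Run:
```python
from h import *
s=arm.observe();print(s['width']*91.8,s['position'],s['force'])
plan(.5725,-.0003,.297,101.4,40)
```

```text
47.62687422783294 [0.42438389 0.35010001 0.23008384] [ 1.396628    0.48562961 -0.33055312]
yaw0 96.8 dy 4.6 pos [0.4244 0.3501 0.2301]
[[40, -9.0, -52.0, 15.0, -0.7, 0, 0], [40, -10.0, -53.0, 15.0, -0.7, 0, 0], [40, -9.0, -52.0, 13.0, -0.7, 0, 0], [40, -10.0, -53.0, 13.0, -0.7, 0, 0], [40, -9.0, -53.0, 13.0, -0.7, 0, 0]]
[[40, -10.0, -53.0, 12.0, -0.7, 0, 0], [40, -9.0, -53.0, 11.0, -0.7, 0, 0]]
```

Call:
{"op": "arm_command", "data": {"motion": [[40, -12, -52, 15, -0.7, 0, 0], [40, -12, -53, 15, -0.7, 0, 0], [40, -12, -52, 13, -0.7, 0, 0], [40, -12, -53, 13, -0.7, 0, 0], [40, -10, -53, 13, -0.7, 0, 0]]}}

```text
clock: 15.75
position: [0.531, 0.0986, 0.29]
ee_rot: [-0.141, 1.565, 0.141]
force: [1.2, -0.3, -1.4]
width: 0.52
```

Call:
{"op": "arm_command", "data": {"motion": [[40, -10, -53, 12, -0.6, 0, 0], [40, 0, -53, 11, -0.6, 0, 0], [40, 0, 0, 0, 0, 0, 0], [40, 0, 0, 0, 0, 0, 0]]}}

```text
clock: 16.25
position: [0.5723, 0.0005, 0.2991]
ee_rot: [-0.156, 1.565, 0.157]
force: [1.0, -0.1, -0.7]
width: 0.52
```

Run:
```python
from h import *
d=wrist();held(d)
s=arm.observe();print(np.degrees(np.arctan2(rot(s)[1,1],rot(s)[0,1])))
```

```text
pos [5.723e-01 5.000e-04 2.991e-01] w 47.7 top z 0.1274
  V range at U 35 70 [-23.6  24. ]
  V range at U -70 -35 [-23.5  24. ]
  V range at U 15 30 [-23.5  24. ]
  U range [-48.3  59.9]
  hole px [313. 180.] 550 U 38.7..51.3 mid 45.0 V -5.8..6.1 mid 0.2
  hole px [313. 337.] 309 U -47.7..-37.9 mid -42.8 V -5.9..6.8 mid 0.4
101.51550601266366
```

Call:
{"op": "arm_command", "data": {"motion": [[40, 15, 0, 0, 0, 0, 0], [40, 15, 0, 0, 0, 0, 0], [40, 10, 0, 0, 0, 0, 0], [40, 10, 0, 0, 0, 0, 0], [40, 5, 0, 0, 0, 0, 0]]}}

```text
clock: 16.92
position: [0.5724, 0.0002, 0.2428]
ee_rot: [-0.157, 1.566, 0.157]
force: [-0.3, -0.1, -1.0]
width: 0.519
```

Call:
{"op": "arm_command", "data": {"motion": [[40, 15, 0, 0, 0, 0, 0], [40, 13, 0, 0, 0, 0, 0], [40, 7, 0, 0, 0, 0, 0], [40, 1.5, 0, 0, 0, 0, 0], [40, 0, 0, 0, 0, 0, 0]]}}

```text
clock: 17.55
position: [0.5727, 0.0002, 0.2074]
ee_rot: [-0.157, 1.565, 0.157]
force: [-0.3, 1.0, -1.0]
width: 0.519
```

Call:
{"op": "arm_command", "data": {"motion": [[62, 0, 0, 0, 0, 0, 0], [62, 0, 0, 0, 0, 0, 0], [75, -20, 0, 0, 0, 0, 0], [85, -40, 0, 0, 0, 0, 0], [91.8, -45, 0, 0, 0, 0, 0]]}}

```text
clock: 18.18
position: [0.5724, 0.0003, 0.3145]
ee_rot: [-0.157, 1.565, 0.157]
force: [0.2, -0.7, -0.1]
width: 0.952
```

Run:
```python
from h import *
d=wrist();P=cloud(d);print('stack');rects(P,.031,.039,400);
d=get_image('top');P=cloud(d);print('top');rects(P[180:290,220:380],.005,.0185,200)
plan(.60,.216,.33,97.2,91.8)
```

```text
stack
px [314. 198.] 6223 c [ 5.728e+02 -2.000e-01] [ 48.  120.2] long 101.3 z 0.0347
px [522. 166.] 706 c [734.1  64.3] [66.  24.8] long 79.1 z 0.0350
top
px [56. 15.] 484 c [614.2 216.5] [ 49.6 120.1] long 97.3 z 0.0108
px [124.  77.] 458 c [401.8  31.7] [ 49.5 119.4] long 101.5 z 0.0146
yaw0 101.5 dy -4.3 pos [0.5741 0.0011 0.3185]
[[91.8, -3.0, 51.0, 17.0, 1.1, 0, 0], [91.8, -3.0, 52.0, 16.0, 1.1, 0, 0], [91.8, -2.0, 52.0, 15.0, 1.1, 0, 0], [91.8, -3.0, 52.0, 14.0, 1.1, 0, 0]]
```

Second is in place. Third frame is near the jar: I'll straddle it off-centre, 15 mm away from the jar, and let the jaws pull it in.

Call:
{"op": "arm_command", "data": {"motion": [[91.8, -3, 51, 17, 1.1, 0, 0], [91.8, -3, 52, 16, 1.1, 0, 0], [91.8, -2, 52, 15, 1.1, 0, 0], [91.8, -3, 52, 14, 1, 0, 0], [91.8, 0, 0, 0, 0, 0, 0]]}}

```text
clock: 18.9
position: [0.5972, 0.2206, 0.3247]
ee_rot: [-0.1, 1.567, 0.107]
force: [0.0, -1.6, -0.9]
width: 0.997
```

Call:
{"op": "arm_command", "data": {"motion": [[91.8, 0, 0, 0, 0, 0, 0]]}}

```text
clock: 19.02
position: [0.5984, 0.2144, 0.3236]
ee_rot: [-0.099, 1.568, 0.098]
force: [0.5, -0.7, -0.0]
width: 0.996
```

Run:
```python
from h import *
d=wrist();save(d['frame'],'w5.png');P=cloud(d);rects(P,.006,.013,1000);print('jar');rects(P,.07,.115,300)
plan(.598,.216,.180,97.3,91.8,n=4)
```

```text
px [330. 189.] 5113 c [613.4 216. ] [ 48.  120.5] long 97.1 z 0.0097
jar
px [511. 236.] 4496 c [735.3 219. ] [68. 35.] long 41.9 z 0.0937
yaw0 97.1 dy 0.2 pos [0.5986 0.2135 0.3234]
[[91.8, 36.0, 1.0, -0.0, -0.1, 0, 0], [91.8, 36.0, 0.0, -0.0, -0.1, 0, 0], [91.8, 36.0, 1.0, -0.0, -0.1, 0, 0], [91.8, 35.0, 1.0, -0.0, -0.1, 0, 0]]
```

View pics/w5.png

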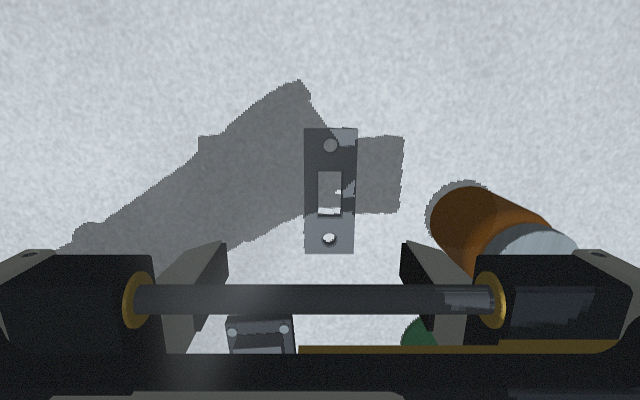

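Frame at (330,190), slightly off-centre as intended, jar at (490,215) about 18 mm beyond the gripper body's edge. Descending.

Call:
{"op": "arm_command", "data": {"motion": [[91.8, 40, 2.5, 0, 0, 0, 0], [91.8, 40, 0, 0, 0, 0, 0], [91.8, 40, 0, 0, 0, 0, 0], [91.8, 23, 0, 0, 0, 0, 0], [40, 0, 0, 0, 0, 0, 0]]}}

```text
clock: 19.7
position: [0.5986, 0.215, 0.1798]
ee_rot: [-0.097, 1.569, 0.095]
force: [-0.4, 0.2, 0.2]
width: 0.94
```

Call:
{"op": "arm_command", "data": {"motion": [[40, 0, 0, 0, 0, 0, 0], [40, 0, 0, 0, 0, 0, 0], [40, 0, 0, 0, 0, 0, 0], [40, 0, 0, 0, 0, 0, 0], [40, 0, 0, 0, 0, 0, 0]]}}

```text
clock: 20.32
position: [0.5984, 0.2172, 0.1804]
ee_rot: [-0.098, 1.568, 0.098]
force: [1.2, -0.3, 1.6]
width: 0.519
```

Call:
{"op": "arm_command", "data": {"motion": [[40, 0, 0, 0, 0, 0, 0], [40, -10, 0, 0, 0, 0, 0], [40, -40, 0, 0, 0, 0, 0], [40, -40, 0, 0, 0, 0, 0], [40, -30, 0, 0, 0, 0, 0]]}}

```text
clock: 20.95
position: [0.5979, 0.2176, 0.3024]
ee_rot: [-0.098, 1.568, 0.099]
force: [0.3, -0.4, -1.8]
width: 0.519
```

Run:
```python
from h import *
s=arm.observe();print(s['width']*91.8,s['position'],s['force'])
plan(.5724,0,.298,101.4,40)
```

```text
47.621707684083 [0.59786332 0.21761882 0.30235349] [ 0.34608319 -0.35885037 -1.84025003]
yaw0 97.2 dy 4.2 pos [0.5979 0.2176 0.3024]
[[40, 1.0, -53.0, -13.0, -1.1, 0, 0], [40, 1.0, -53.0, -14.0, -1.1, 0, 0], [40, 1.0, -53.0, -15.0, -1.1, 0, 0], [40, 1.0, -52.0, -17.0, -1.1, 0, 0]]
```

Call:
{"op": "arm_command", "data": {"motion": [[40, 1, -53, -13, -1.1, 0, 0], [40, 1, -53, -14, -1.1, 0, 0], [40, 1, -53, -15, -1.1, 0, 0], [40, 1, -52, -17, -1, 0, 0], [40, 0, 0, 0, 0, 0, 0]]}}

```text
clock: 21.58
position: [0.5714, -0.0061, 0.2959]
ee_rot: [-0.153, 1.568, 0.148]
force: [-0.4, 0.8, -1.4]
width: 0.517
```

Call:
{"op": "arm_command", "data": {"motion": [[40, 0, 0, 0, 0, 0, 0], [40, 0, 0, 0, 0, 0, 0]]}}

```text
clock: 21.82
position: [0.5721, 0.0013, 0.2965]
ee_rot: [-0.158, 1.565, 0.159]
force: [0.1, 0.1, -0.5]
width: 0.521
```

Run:
```python
from h import *
d=wrist();held(d)
s=arm.observe();print(np.degrees(np.arctan2(rot(s)[1,1],rot(s)[0,1])))
```

```text
pos [0.5721 0.0013 0.2965] w 47.8 top z 0.1258
  V range at U 35 70 [-23.8  23.8]
  V range at U -70 -35 [-23.2  24.4]
  V range at U 15 30 [-23.7  23.9]
  U range [-46.7  60.4]
  hole px [313. 181.] 538 U 39.8..51.8 mid 45.8 V -6.2..6.0 mid -0.1
  hole px [313. 338.] 268 U -46.1..-37.6 mid -41.8 V -5.7..6.4 mid 0.3
101.5789696480803
```

Call:
{"op": "arm_command", "data": {"motion": [[40, 15, -0.5, 0, 0, 0, 0], [40, 15, 0, 0, 0, 0, 0], [40, 10, 0, 0, 0, 0, 0], [40, 10, 0, 0, 0, 0, 0], [40, 3, 0, 0, 0, 0, 0]]}}

```text
clock: 22.5
position: [0.572, -0.0009, 0.2424]
ee_rot: [-0.157, 1.566, 0.157]
force: [0.6, -0.2, -1.3]
width: 0.52
```

Call:
{"op": "arm_command", "data": {"motion": [[40, 13, 0, 0, 0, 0, 0], [40, 9, 0, 0, 0, 0, 0], [40, 4, 0, 0, 0, 0, 0], [40, 0, 0, 0, 0, 0, 0]]}}

```text
clock: 23.0
position: [0.5721, -0.0009, 0.2169]
ee_rot: [-0.157, 1.566, 0.157]
force: [-0.1, 0.9, -1.1]
width: 0.519
```

Call:
{"op": "arm_command", "data": {"motion": [[62, 0, 0, 0, 0, 0, 0], [62, 0, 0, 0, 0, 0, 0], [70, -20, 0, 0, 0, 0, 0], [60, -40, 0, 0, 0, 0, 0], [60, -40, 0, 0, 0, 0, 0]]}}

```text
clock: 23.62
position: [0.5721, -0.0007, 0.3198]
ee_rot: [-0.157, 1.564, 0.157]
force: [0.4, -1.1, 1.2]
width: 0.661
```

Run:
```python
from h import *
d=wrist();P=cloud(d);print('stack');rects(P,.041,.049,400);
d=get_image('top');P=cloud(d);print('top');rects(P,.005,.0185,200)
plan(.4005,.0315,.30,101.4,60)
```

```text
stack
px [313. 200.] 6459 c [572.2  -1.7] [ 48.1 120. ] long 101.5 z 0.0447
px [530. 169.] 788 c [739.1  62.7] [64.  29.6] long 82.2 z 0.0451
top
px [189. 232.] 509 c [527.8 487.5] [122.1  47.3] long 69.4 z 0.0107
px [208. 308.] 584 c [304.2 441.5] [ 50.5 120.1] long 167.4 z 0.0105
px [144. 377.] 2599 c [113.7 626.4] [183.8 152.8] long 28.5 z 0.0086
px [371. 374.] 1494 c [68.  -3.7] [241.4 113.3] long 85.0 z 0.0134
yaw0 101.5 dy -0.1 pos [ 0.5736 -0.      0.3231]
[[60, 7.0, 22.0, -55.0, 0.0, 0, 0], [60, 7.0, 22.0, -54.0, 0.0, 0, 0], [60, 8.0, 21.0, -55.0, 0.0, 0, 0]]
```

All three frames are stacked (top 44.7 mm). The top view doesn't list the plate, so I'll move over it and look.

Call:
{"op": "arm_command", "data": {"motion": [[60, 5, 22, -55, 0, 0, 0], [60, 5, 22, -54, 0, 0, 0], [60, 5, 21, -55, 0, 0, 0], [60, 0, 0, 0, 0, 0, 0], [60, 0, 0, 0, 0, 0, 0]]}}

```text
clock: 24.35
position: [0.3993, 0.0303, 0.3031]
ee_rot: [-0.157, 1.563, 0.156]
force: [0.5, 0.2, -0.2]
width: 0.653
```

Run:
```python
from h import *
d=wrist();save(d['frame'],'w6.png');P=cloud(d);rects(P,.01,.018,1000);print('grip');rects(P,.037,.047,300)
plan(.4005,.0315,.197,101.4,50,n=4)
```

```text
px [314. 192.] 5431 c [400.2  30.9] [ 48.1 120.5] long 101.3 z 0.0137
px [489. 209.] 2312 c [562.7  44.2] [70.5 61.5] long 11.6 z 0.0147
grip
px [314. 208.] 1690 c [400.1  31.5] [22.  49.5] long 100.9 z 0.0415
px [517. 236.] 2300 c [564.3  37. ] [50. 43.] long 10.6 z 0.0447
yaw0 101.4 dy -0.0 pos [0.3999 0.0303 0.303 ]
[[50, 27.0, 0.0, 0.0, 0.0, 0, 0], [50, 26.0, 1.0, 0.0, 0.0, 0, 0], [50, 27.0, -0.0, 0.0, 0.0, 0, 0], [50, 26.0, 0.0, 1.0, 0.0, 0, 0]]
```

View pics/w6.png

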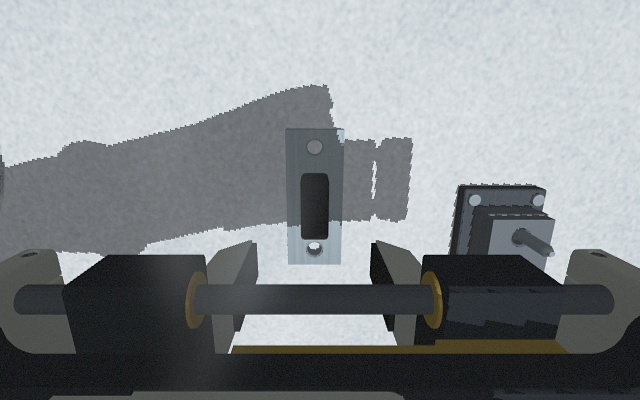

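The plate is where I left it, at (314,195), with the stack at right (520,235). Gripping it.

Call:
{"op": "arm_command", "data": {"motion": [[45, 35, 0.5, 0, 0, 0, 0], [40, 35, 0, 0, 0, 0, 0], [40, 25, 0, 0, 0, 0, 0], [10, 11, 0, 0, 0, 0, 0], [10, 0, 0, 0, 0, 0, 0]], "newtons": 40}}

```text
clock: 25.02
position: [0.3991, 0.031, 0.196]
ee_rot: [-0.157, 1.566, 0.157]
force: [0.4, -0.2, 0.1]
width: 0.27
```

Call:
{"op": "arm_command", "data": {"motion": [[10, 0, 0, 0, 0, 0, 0], [10, 0, 0, 0, 0, 0, 0], [10, 0, 0, 0, 0, 0, 0], [10, -10, 0, 0, 0, 0, 0], [10, -30, 0, 0, 0, 0, 0]]}}

```text
clock: 25.65
position: [0.3979, 0.0308, 0.2365]
ee_rot: [-0.157, 1.568, 0.157]
force: [0.0, -0.6, -2.7]
width: 0.238
```

Call:
{"op": "arm_command", "data": {"motion": [[10, -40, 0, 0, 0, 0, 0], [10, -30, -21, 55, 0, 0, 0], [10, 0, -21, 54, 0, 0, 0], [10, 0, -21, 55, 0, 0, 0], [10, 0, 0, 0, 0, 0, 0]]}}

```text
clock: 26.28
position: [0.5719, 0.0006, 0.3049]
ee_rot: [-0.153, 1.563, 0.155]
force: [-1.6, -0.6, -3.3]
width: 0.237
```

Call:
{"op": "arm_command", "data": {"motion": [[10, 0, 0, 0, 0, 0, 0], [10, 0, 0, 0, 0, 0, 0]]}}

```text
clock: 26.52
position: [0.5674, 0.0025, 0.3048]
ee_rot: [-0.158, 1.566, 0.158]
force: [1.1, 1.3, -2.8]
width: 0.235
```

Run:
```python
from h import *
d=wrist();held(d,th=.014,zoff=.197);print(d['state']['force'])
s=arm.observe();print(np.degrees(np.arctan2(rot(s)[1,1],rot(s)[0,1])))
```

```text
pos [0.5674 0.0025 0.3048] w 21.6 top z 0.1220
  V range at U 35 70 [-28.4  19.2]
  V range at U -70 -35 [-23.3  15.2]
  V range at U 15 30 [-28.3  19.4]
  U range [-54.8  63. ]
  hole px [313. 174.] 459 U 42.3..54.1 mid 48.2 V -10.8..1.4 mid -4.7
[ 1.07394434  1.28932074 -2.82997113]
101.49455411923721
```

Call:
{"op": "arm_command", "data": {"motion": [[10, 0, -3, 4.6, 0, 0, 0], [10, 14, 0, 0, 0, 0, 0], [10, 12, 0, 0, 0, 0, 0], [10, 6, 0, 0, 0, 0, 0], [10, 6, 0, 0, 0, 0, 0]]}}

```text
clock: 27.2
position: [0.5736, 0.0002, 0.2659]
ee_rot: [-0.157, 1.566, 0.157]
force: [0.4, 0.5, -2.8]
width: 0.237
```

Run:
```python
from h import *
d=wrist();held(d,th=.014,zoff=.197);print(d['state']['force'])
```

```text
pos [5.736e-01 2.000e-04 2.659e-01] w 21.8 top z 0.0831
  V range at U 35 70 [-22.7  24.9]
  V range at U -70 -35 [-17.7  20.9]
  V range at U 15 30 [-22.6  25. ]
  U range [-58.3  59.5]
  hole px [313. 174.] 443 U 38.8..50.7 mid 44.8 V -5.1..7.1 mid 1.0
[ 0.35028057  0.45467037 -2.76039734]
```

Call:
{"op": "arm_command", "data": {"motion": [[10, 6, 0, -0.8, 0, 0, 0], [10, 8, 0, 0, 0, 0, 0], [10, 6, 0, 0, 0, 0, 0], [10, 3, 0, 0, 0, 0, 0], [10, 0, 0, 0, 0, 0, 0]]}}

```text
clock: 27.88
position: [0.5729, -0.0001, 0.2434]
ee_rot: [-0.157, 1.565, 0.157]
force: [0.8, -0.5, -3.2]
width: 0.237
```

Call:
{"op": "arm_command", "data": {"motion": [[50, 0, 0, 0, 0, 0, 0], [50, 0, 0, 0, 0, 0, 0], [50, 0, 0, 0, 0, 0, 0], [60, -30, 0, 0, 0, 0, 0], [60, -50, 0, 0, 0, 0, 0]]}}

```text
clock: 28.5
position: [0.5724, -0.0004, 0.3233]
ee_rot: [-0.157, 1.568, 0.157]
force: [0.6, -0.1, 0.4]
width: 0.646
```

Call:
{"op": "arm_command", "data": {"motion": [[60, -20, 0, 0, 0, 0, 0], [60, 0, 0, 0, 0, 0, 0]]}}

```text
clock: 28.75
position: [0.5734, 0.0001, 0.3454]
ee_rot: [-0.157, 1.561, 0.156]
force: [0.1, -0.1, 0.0]
width: 0.653
```

Run:
```python
from h import *
d=wrist();save(d['frame'],'w7.png');P=cloud(d);rects(P,.054,.063,400);print('grip');rects(P,.08,.092,300)
plan(.4325,-.174,.36,90,60)
```

```text
px [312. 193.] 5473 c [ 5.73e+02 -4.00e-01] [ 48.1 120.5] long 101.5 z 0.0587
px [521. 168.] 691 c [741.9  61.9] [55.8 27.8] long 83.9 z 0.0583
grip
px [619.  10.] 702 c [744.  175.7] [ 7.2 35. ] long 173.5 z 0.0848
px [551. 178.] 878 c [747.7  61.4] [40.8 24.2] long 82.2 z 0.0855
px [311. 210.] 1721 c [5.726e+02 3.000e-01] [21.4 49.4] long 101.8 z 0.0865
yaw0 101.4 dy -11.4 pos [ 5.729e-01 -2.000e-04  3.440e-01]
[[60, -4.0, -36.0, -43.0, 2.9, 0, 0], [60, -4.0, -37.0, -41.0, 2.9, 0, 0], [60, -4.0, -40.0, -39.0, 2.9, 0, 0], [60, -4.0, -42.0, -37.0, 2.9, 0, 0]]
```

View pics/w7.png

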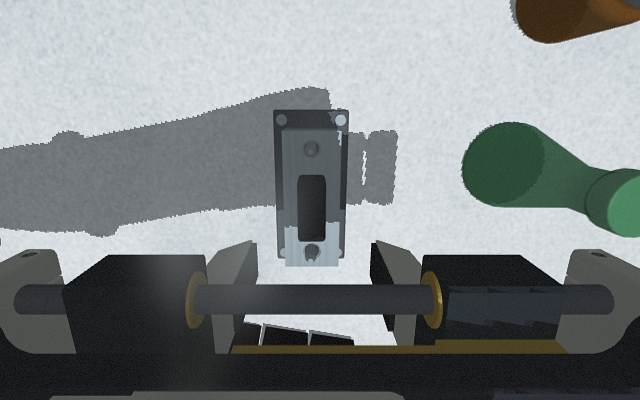

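The stack is complete: plate at (312,193), top 58.7 mm, grip-block centre about 72.5 mm (nominal 73 for three frames), centred within 1 mm. Next the probe.

Call:
{"op": "arm_command", "data": {"motion": [[60, -4, -36, -43, 2.9, 0, 0], [60, -4, -37, -41, 2.9, 0, 0], [60, -4, -40, -39, 2.9, 0, 0], [60, -4, -42, -37, 2.7, 0, 0], [60, 0, 0, 0, 0, 0, 0]]}}

```text
clock: 29.42
position: [0.43, -0.1778, 0.3583]
ee_rot: [0.005, 1.575, -0.007]
force: [0.8, 0.9, 0.5]
width: 0.65
```

Call:
{"op": "arm_command", "data": {"motion": [[60, 0, 0, 0, 0, 0, 0]]}}

```text
clock: 29.55
position: [0.4329, -0.1738, 0.359]
ee_rot: [0.0, 1.571, 0.001]
force: [0.1, 1.4, 0.1]
width: 0.652
```

Run:
```python
from h import *
d=wrist();save(d['frame'],'w8.png');P=cloud(d);print('stand');rects(P,.041,.049,300);print('handle');rects(P,.115,.13,100)
for n in ['probe_mid','probe_shoulder','term_low']: print(n,[(np.round(r['point'],4).tolist(),round(r['p'],2)) for r in pinpoint('wrist',n)])
plan(.4325,-.172,.264,90,50,n=3)
```

```text
stand
px [312. 188.] 3121 c [ 431.7 -172.9] [60.2 60.5] long 96.5 z 0.0447
px [409. 220.] 2546 c [ 523.6 -200.8] [50.6 50.5] long 1.1 z 0.0447
handle
px [312. 220.] 661 c [ 432.  -172.8] [19. 20.] long 90.5 z 0.1245
probe_mid [([0.431, -0.1721, 0.0878], 0.61)]
probe_shoulder [([0.4316, -0.1732, 0.0438], 0.62)]
term_low [([0.5207, -0.2056, 0.0458], 0.95)]
yaw0 90.2 dy -0.2 pos [ 0.4337 -0.1728  0.3593]
[[50, 32.0, 0.0, -0.0, 0.1, 0, 0], [50, 32.0, 0.0, -1.0, 0.1, 0, 0], [50, 31.0, 1.0, -0.0, 0.1, 0, 0]]
```

View pics/w8.png

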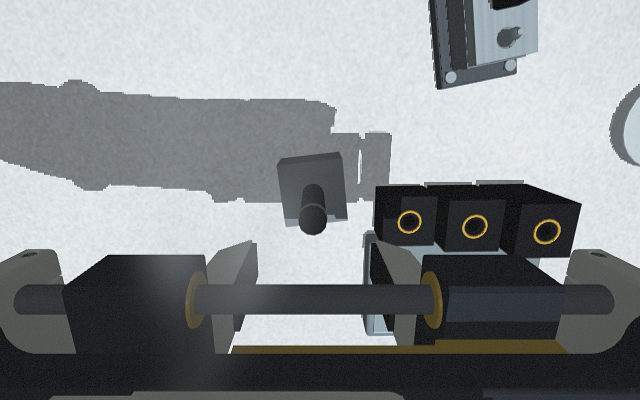

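Probe handle top at (312,220), standing in its stand. Terminals' brass rims at (409,222), (474,226) and (547,231). I'll grip the handle high.

Call:
{"op": "arm_command", "data": {"motion": [[45, 35, 0, -1.5, 0, 0, 0], [40, 35, 0, 0, 0, 0, 0], [35, 25, 0, 0, 0, 0, 0], [10, 0, 0, 0, 0, 0, 0], [10, 0, 0, 0, 0, 0, 0]], "newtons": 40}}

```text
clock: 30.38
position: [0.4322, -0.1735, 0.2653]
ee_rot: [-0.001, 1.57, 0.002]
force: [0.5, -0.6, -0.8]
width: 0.216
```

Call:
{"op": "arm_command", "data": {"motion": [[10, 0, 0, 0, 0, 0, 0], [10, 0, 0, 0, 0, 0, 0], [10, -20, 0, 0, 0, 0, 0], [10, -30, 0, 0, 0, 0, 0], [10, -30, 0, 0, 0, 0, 0]]}}

```text
clock: 31.0
position: [0.4314, -0.1739, 0.3458]
ee_rot: [-0.001, 1.571, 0.0]
force: [0.1, -0.4, -0.4]
width: 0.208
```

Run:
```python
from h import *
s=arm.observe();print(s['width']*91.8,s['position'],s['force'])
d=wrist();P=cloud(d);zh=.125+s['position'][2]-.264;print('handle',zh);rects(P,zh-.006,zh+.006,100)
for n,z in (('low',.045),('mid',.06),('high',.075)):print(n);rects(P,z-.004,z+.004,300)
plan(.5786,-.1997,s['position'][2],91.1,10)
```

```text
19.08990901763892 [ 0.43138534 -0.17391144  0.34579919] [ 0.13092841 -0.44657942 -0.41726455]
handle 0.20679919277638925
px [282. 278.] 171 c [ 418.6 -163. ] [2.5 7. ] long 158.7 z 0.2054
px [345. 278.] 175 c [ 443.8 -163.1] [7.1 2.3] long 22.7 z 0.2058
px [314. 280.] 251 c [ 431.2 -165.6] [15.   4.3] long 0.1 z 0.2040
low
px [475.  31.] 369 c [555.8 -39.7] [ 2.7 45.5] long 101.2 z 0.0450
px [314. 193.] 3964 c [ 431.7 -173. ] [60.1 60.5] long 96.6 z 0.0446
px [414. 225.] 2796 c [ 523.6 -200.7] [51.  50.7] long 1.2 z 0.0447
mid
px [514.  28.] 3442 c [580.1 -38.4] [49.5 43. ] long 10.2 z 0.0590
px [482. 230.] 3130 c [ 578.6 -199.6] [51.2 51. ] long 1.5 z 0.0598
px [518. 229.] 313 c [ 608.5 -198.6] [49.3  5.2] long 86.6 z 0.0602
high
px [556. 234.] 3312 c [ 633.2 -198.8] [52.  50.7] long 0.9 z 0.0748
yaw0 90.1 dy 1.0 pos [ 0.4326 -0.1738  0.3493]
[[10, 1.0, -9.0, 49.0, -0.3, 0, 0], [10, 2.0, -9.0, 48.0, -0.3, 0, 0], [10, 1.0, -9.0, 49.0, -0.3, 0, 0]]
```

Call:
{"op": "arm_command", "data": {"motion": [[10, 0, -9, 49, -0.4, 0, 0], [10, 0, -9, 49, -0.4, 0, 0], [10, 0, -8.8, 48.6, -0.3, 0, 0], [10, 0, 0, 0, 0, 0, 0], [10, 0, 0, 0, 0, 0, 0]]}}

```text
clock: 31.68
position: [0.5779, -0.1994, 0.3443]
ee_rot: [-0.016, 1.572, 0.016]
force: [-1.8, 0.7, -1.3]
width: 0.207
```

Run:
```python
from h import *
arm.observe();d=get_image('scene');P=cloud(d);s=arm.observe();print(s['position'],s['force'])
for z0,z1 in ((.105,.13),(.13,.145)):print(z0);rects(P,z0,z1,30)
c=cv2.resize(d['frame'][200:350,180:340],(800,750),interpolation=cv2.INTER_CUBIC)[:600];save(c,'s9.png')
```

```text
[ 0.57755427 -0.19949391  0.34449138] [-0.15711828  0.61534096 -0.208258  ]
0.105
px [57.  8.] 68 c [-1533.3   412. ] [37.  82.7] long 96.8 z 0.1163
px [473.  38.] 1131 c [ 325.  1448.4] [1147.7   35.1] long 0.4 z 0.1177
px [29. 16.] 94 c [-1526.2   260.3] [102.8  31.8] long 88.9 z 0.1181
px [216.  24.] 292 c [-676.7  804.7] [ 29.8 387. ] long 90.2 z 0.1179
px [626.  26.] 132 c [ 967.5 2096.7] [122.5  42.2] long 4.7 z 0.1171
px [304.  53.] 597 c [-96.7 847.6] [525.2 247.9] long 55.8 z 0.1185
px [73. 77.] 61 c [-692.6   41.8] [44.8 24.8] long 46.6 z 0.1166
px [173. 155.] 310 c [ 36.4 -24.8] [147.7  66.4] long 56.9 z 0.1164
px [406. 213.] 293 c [748.  202.6] [59.1 59.3] long 103.3 z 0.1093
px [379. 249.] 53 c [759.   46.4] [29.  12.7] long 13.3 z 0.1140
px [211. 303.] 54 c [ 555.1 -316.5] [18.6  8. ] long 80.8 z 0.1209
0.13
px [624.  21.] 47 c [ 947.5 2099.6] [61.9 25.2] long 10.8 z 0.1367
px [200.  26.] 82 c [-676.1  696.1] [ 19.8 155.7] long 90.7 z 0.1371
px [500.  41.] 47 c [ 544.6 1445.5] [67.  25.4] long 8.8 z 0.1378
px [256.  46.] 42 c [-296.3  697.5] [11.8 85.3] long 178.1 z 0.1381
px [520.  46.] 35 c [ 636.5 1449.1] [46.3 25.9] long 11.4 z 0.1359
px [278.  53.] 85 c [-167.3  696.2] [153.1  16.9] long 0.1 z 0.1375
px [558.  56.] 54 c [ 802.4 1450.3] [21.  64.7] long 177.0 z 0.1370
px [172. 150.] 166 c [ 51.1 -25.9] [128.1  42. ] long 64.3 z 0.1371
px [381. 243.] 71 c [763.5  46.4] [37.4 15.6] long 29.9 z 0.1394
px [208. 296.] 52 c [ 544.1 -315.3] [15.5 16.1] long 136.1 z 0.1334
```

View pics/s9.png

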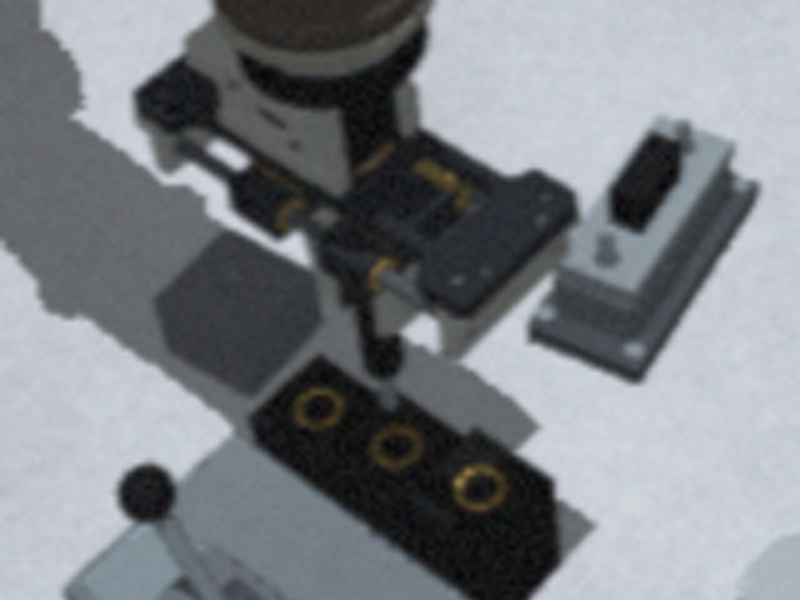

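The probe (380,360 to tip 390,395 in the crop) hangs over the middle terminal (397,445), and the stack at right is intact. Lowering with force checks.

Call:
{"op": "arm_command", "data": {"motion": [[10, 15, -0.5, 0.5, 0, 0, 0], [10, 12, 0, 0, 0, 0, 0], [10, 8, 0, 0, 0, 0, 0], [10, 5, 0, 0, 0, 0, 0], [10, 4, 0, 0, 0, 0, 0]]}}

```text
clock: 32.35
position: [0.5789, -0.2001, 0.3003]
ee_rot: [-0.016, 1.571, 0.016]
force: [0.2, 1.1, -0.9]
width: 0.209
```

```bash
python3 -c "
from h import *
for i in range(3):
  s=arm.observe();print(s['position'],s['force'],s['ft_torque'],s['clock'])"
```

```text
[ 0.57885367 -0.20006522  0.30033014] [ 0.22307214  1.06848625 -0.94854166] [ 0.00484339 -0.09124504 -0.04082833] 32.35
[ 0.57885367 -0.20006522  0.30033014] [ 0.22307214  1.06848625 -0.94854166] [ 0.00484339 -0.09124504 -0.04082833] 32.35
[ 0.57885367 -0.20006522  0.30033014] [ 0.22307214  1.06848625 -0.94854166] [ 0.00484339 -0.09124504 -0.04082833] 32.35
```

The tip is 13 mm in with no force. Pushing home.

Call:
{"op": "arm_command", "data": {"motion": [[10, 7, 0, 0, 0, 0, 0], [10, 7, 0, 0, 0, 0, 0], [10, 5, 0, 0, 0, 0, 0], [10, 2, 0, 0, 0, 0, 0], [10, 0, 0, 0, 0, 0, 0]]}}

```text
clock: 32.98
position: [0.5788, -0.2, 0.2802]
ee_rot: [-0.016, 1.571, 0.015]
force: [-2.7, 1.1, 6.1]
width: 0.208
```

Call:
{"op": "arm_command", "data": {"motion": [[10, 1, 0, 0, 0, 0, 0], [10, 0, 0, 0, 0, 0, 0]]}}

```text
clock: 33.22
position: [0.5788, -0.2, 0.2801]
ee_rot: [-0.016, 1.57, 0.015]
force: [-5.5, 1.2, 15.8]
width: 0.211
```

Seating force is there (16 N up, no further travel). Releasing and checking.

Call:
{"op": "arm_command", "data": {"motion": [[40, -1, 0, 0, 0, 0, 0], [50, 0, 0, 0, 0, 0, 0], [60, 0, 0, 0, 0, 0, 0], [60, -40, 0, 0, 0, 0, 0], [60, -50, 0, 0, 0, 0, 0]]}}

```text
clock: 33.85
position: [0.5784, -0.2002, 0.3694]
ee_rot: [-0.015, 1.573, 0.017]
force: [1.4, -0.6, -0.6]
width: 0.649
```

Call:
{"op": "arm_command", "data": {"motion": [[0, 0, -30, -20, 0, 0, 0], [0, 0, -30, -20, 0, 0, 0], [0, 0, -20, -25, 0, 0, 0], [0, 0, 0, 0, 0, 0, 0], [0, 0, 0, 0, 0, 0, 0]]}}

```text
clock: 34.48
position: [0.5158, -0.2809, 0.3696]
ee_rot: [-0.016, 1.57, 0.016]
force: [0.3, 0.0, 0.2]
width: 0.156
```

Run:
```python
from h import *
d=wrist();save(d['frame'],'w10.png');s=d['state'];print(s['position'],s['width']*91.8);P=cloud(d);print('handle');rects(P,.130,.146,100);print('ball');rects(P,.11,.15,80)
print('stack');rects(P,.054,.063,300);rects(P,.08,.092,300)
for n in ['probe_shoulder','switch_tip']: print(n,[(np.round(r['point'],4).tolist(),round(r['p'],2)) for r in pinpoint('wrist',n)])
```

```text
[ 0.51579315 -0.28088676  0.36963793] 14.366695248465563
handle
px [415. 104.] 921 c [ 577.8 -199.6] [19.4 19.2] long 88.2 z 0.1396
ball
px [412. 104.] 1141 c [ 577.3 -199.6] [20.1 20.1] long 38.8 z 0.1394
stack
px [384. 104.] 2549 c [ 578.4 -199.9] [50.5 49.7] long 0.8 z 0.0599
px [389. 223.] 1244 c [ 583.6 -310.6] [46.5 60.2] long 176.8 z 0.0550
probe_shoulder [([0.5769, -0.1975, 0.0575], 0.61)]
switch_tip [([0.546, -0.3154, 0.1282], 0.88)]
```

View pics/w10.png

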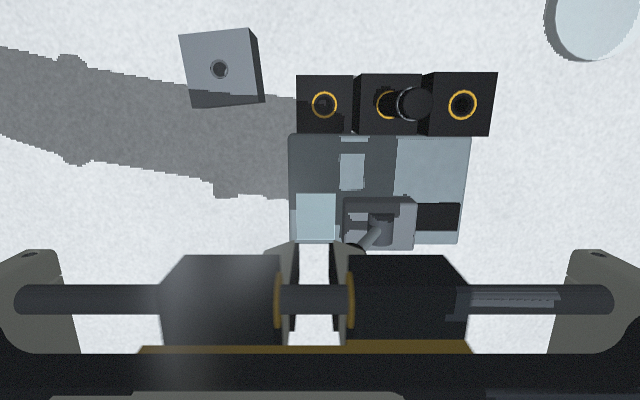

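The probe is seated (handle top 139.6 mm at (415,104) px, so the shoulder is at about 59.6 mm, mouth 60). The switch ball is just below (345,250). I'll move closed fingers to the ball's -x side and push.

Call:
{"op": "arm_command", "data": {"motion": [[0, 0, -16, -16, 0, 0, 0], [0, 0, -16, -16, 0, 0, 0], [0, 40, 0, 0, 0, 0, 0], [0, 30, 0, 0, 0, 0, 0], [0, 22, 0, 0, 0, 0, 0]]}}

```text
clock: 35.25
position: [0.4844, -0.3132, 0.2762]
ee_rot: [-0.016, 1.571, 0.017]
force: [1.1, -0.7, 1.4]
width: 0.004
```

Call:
{"op": "arm_command", "data": {"motion": [[0, 0, 0, 20, 0, 0, 0], [0, 0, 0, 20, 0, 0, 0], [0, 0, 0, 20, 0, 0, 0], [0, 0, 0, 20, 0, 0, 0], [0, 0, 0, 10, 0, 0, 0]]}}

```text
clock: 35.88
position: [0.5753, -0.3112, 0.2773]
ee_rot: [-0.016, 1.571, 0.017]
force: [-0.7, 0.1, -0.5]
width: 0.002
```

Call:
{"op": "arm_command", "data": {"motion": [[0, 0, 0, 8, 0, 0, 0], [0, 0, 0, 0, 0, 0, 0]]}}

```text
clock: 36.12
position: [0.5824, -0.3118, 0.2775]
ee_rot: [-0.016, 1.57, 0.016]
force: [-0.2, -0.5, 0.2]
width: 0.011
```

Run:
```python
from h import *
s=arm.observe();print(s['position'],s['force'],s['width'])
for c in('scene','top'):
    d=get_image(c);print(c,[(np.round(r['point'],4).tolist(),round(r['p'],2)) for r in pinpoint(c,'switch_tip')])
d=get_image('scene');P=cloud(d)
rects(P[270:350,180:300],.11,.14,20)
```

```text
[ 0.58237734 -0.31179117  0.27752418] [-0.19447958 -0.51631637  0.15778645] 0.011128516178086807
scene [([0.6119, -0.309, 0.1247], 0.54)]
top []
px [76.  5.] 64 c [ 583.6 -205.3] [19.4 10.2] long 54.4 z 0.1266
```

Call:
{"op": "arm_command", "data": {"motion": [[0, 0, 0, 4, 0, 0, 0], [0, 0, 0, 4, 0, 0, 0], [0, 0, 0, 0, 0, 0, 0]]}}

```text
clock: 36.75
position: [0.5892, -0.3122, 0.2774]
ee_rot: [-0.015, 1.574, 0.015]
force: [-6.7, -0.4, 4.2]
width: 0.01
```

Call:
{"op": "arm_command", "data": {"motion": [[0, 0, 0, 3, 0, 0, 0], [0, 0, 0, 0, 0, 0, 0]]}}

```text
clock: 37.0
position: [0.5904, -0.3122, 0.2773]
ee_rot: [-0.015, 1.579, 0.015]
force: [-17.5, 1.9, 11.6]
width: 0.002
```

The lever is against its stop (17 N). I'll back off, rise clear, and check everything.

Call:
{"op": "arm_command", "data": {"motion": [[0, 0, 0, -10, 0, 0, 0], [0, 0, 0, -30, 0, 0, 0], [0, 0, 0, -30, 0, 0, 0], [0, -50, 0, -20, 0, 0, 0], [0, -60, 0, 0, 0, 0, 0]]}}

```text
clock: 37.62
position: [0.5014, -0.314, 0.3879]
ee_rot: [-0.014, 1.573, 0.016]
force: [1.7, -0.4, -0.1]
width: 0.01
```

Call:
{"op": "arm_command", "data": {"motion": [[0, -40, -30, -30, 0, 0, 0], [0, 0, -40, -30, 0, 0, 0], [0, 0, -40, 0, 0, 0, 0], [0, 0, 0, 0, 0, 0, 0]]}}

```text
clock: 38.12
position: [0.4439, -0.4284, 0.4272]
ee_rot: [-0.013, 1.571, 0.01]
force: [0.7, 0.4, -0.3]
width: 0.003
```

Run:
```python
from h import *
s=arm.observe();print(s['position'],s['force'],s['clock'])
for c in('scene','top'):
    d=get_image(c);P=cloud(d)
    for n in ('switch_tip','probe_shoulder','end_plate_grip','frame1_mid','flask','jar','dish'):print(c,n,[(np.round(r['point'],4).tolist(),round(r['p'],2)) for r in pinpoint(c,n)])
    k=(abs(P[...,0]-.585)<.06)&(abs(P[...,1]+.312)<.02)&(P[...,2]>.11)&(P[...,2]<.15);print('ball pts',k.sum(),P[k].mean(0) if k.any() else '')
    if c=='scene': save(cv2.resize(d['frame'][200:360,170:410],(800,533),interpolation=cv2.INTER_CUBIC),'s11.png')
    else: rects(P,.054,.063,150);rects(P,.005,.0185,200)
```

```text
[ 0.44392014 -0.42837127  0.42724199] [ 0.6942707   0.38340455 -0.2950108 ] 38.125
scene switch_tip [([0.6202, -0.3135, 0.122], 0.46)]
scene probe_shoulder [([0.5797, -0.2024, 0.0575], 0.58), ([0.6319, -0.2032, 0.0753], 0.38)]
scene end_plate_grip [([0.5757, 0.0014, 0.0719], 0.58)]
scene frame1_mid [([0.6323, -0.1999, 0.075], 0.52), ([0.5715, -0.0029, 0.0188], 0.43)]
scene flask [([0.5722, 0.0032, -0.0003], 0.66), ([0.758, 0.0604, -0.0007], 0.63)]
scene jar [([0.7464, 0.2043, -0.0026], 0.97)]
scene dish [([0.5739, 0.0032, 0.0718], 0.7), ([0.7756, -0.1135, 0.0006], 0.59), ([0.5733, -0.0045, 0.0401], 0.2)]
ball pts 124 [ 0.62209449 -0.31592723  0.128844  ]
top switch_tip [([0.6193, -0.3104, 0.1215], 0.47)]
top probe_shoulder [([0.5765, -0.1985, 0.0657], 0.56)]
top end_plate_grip [([0.5765, -0.0028, 0.0768], 0.83), ([0.5676, -0.0021, 0.0005], 0.62)]
top frame1_mid []
top flask [([0.7565, 0.0598, 0.0033], 0.68), ([0.7746, -0.113, -0.0036], 0.26)]
top jar [([0.7459, 0.2034, -0.0028], 0.59)]
top dish [([0.7769, -0.1126, -0.0002], 0.63), ([0.6317, -0.2003, 0.0734], 0.5)]
ball pts 72 [ 0.61739401 -0.30896116  0.13032912]
px [338. 201.] 189 c [568.7  26.6] [48.6 64.8] long 99.7 z 0.0602
px [ 41. 237.] 219 c [555.  887.3] [88.2 37.7] long 83.7 z 0.0606
px [373. 136.] 350 c [ 771.6 -107.5] [79.4 82.5] long 90.8 z 0.0158
px [190. 232.] 495 c [528.  487.8] [123.3  46.8] long 69.8 z 0.0108
px [208. 308.] 593 c [304.1 441.5] [ 49.4 120. ] long 168.0 z 0.0103
px [144. 377.] 2504 c [116.9 628.9] [175.6 151.7] long 28.8 z 0.0086
px [372. 375.] 1550 c [66.7 -5.9] [243.2 116.5] long 83.6 z 0.0134
```

View pics/s11.png

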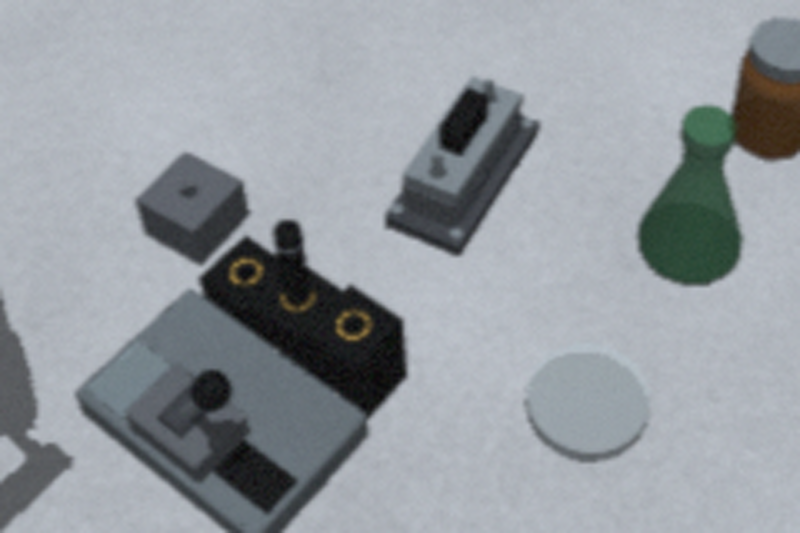

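The picture shows the stack intact at (460,160), the probe upright in the middle terminal (293,265), and the lever over to the tall-terminal side (210,390). The flask, jar and dish are in place. Handing in.

```bash
python3 -c "
from h import *
print(arm.sign_off())"
```

```text
the job is handed in; nothing more can be done
None
```

The job is done and handed in at about 38 s of the 210 s allowed; the hand-in reports no verdict.

I took the end plate off and found three grey frames on the bench, ignoring two purple look-alikes. I threaded all three over the pins and put the plate back on top. The probe went into the middle terminal, for three frames, and the switch lever was pushed to its stop.

Last checks:
- **Stack:** The plate's top was at 58.7 mm with the grip-block centre at about 72.5 mm (73 expected for three frames). It was centred within about 1 mm of the base and 0.2° off its direction. No grey frame was left on the bench.
- **Probe:** The handle's top was at 139.6 mm, so its underside is within about 1 mm of the 60 mm mouth. It stood upright, and the seating push read 16 N.
- **Switch:** The ball was at x ≈ 0.620, the mirror image of its start, so close to 1.0 rad. The stop resisted at 17 N.
- **Bystanders:** The flask, jar and dish were within a few millimetres of their first readings.

**Disagreements:** The final network results contained stray hits, such as a flask, a dish and a frame reported at the stack or terminals. I discounted these against the picture. The top camera's depth saw only part of the plate in that last check, so the stack figures come from the closer wrist measurement taken just after placing it.

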